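Pull the packing plates and scrap them

ROBOT

A 6-joint arm with a two-finger parallel gripper is mounted at the origin on the work surface. World frame = base frame: x ahead of the robot, y to its left, z up, the work surface at z = 0. Lengths are in mm, angles in rad, forces in N, time in s.
With the tool pointing down it reaches from about 400 to 925 mm from the base axis. Payload 12.5 kg.
Tool frame: the origin (TCP) lies at the very end of the fingers, on their centre line; the grasp point (between the pads) lies 19 mm behind it; z points along the fingers, y is the line along which they close (so a half turn about z gives the same grasp; the last joint's range is limited). The gripper opens to 95 mm and grips with 3 to 60 N. Pads are 20 mm wide; open, the fingers measure 119 mm over their backs; the gripper's body (75 mm by 180 mm) begins 59 mm behind the grasp point.
Start: joints at [1.085, 0.491, 1.559, -0, 1.092, -0.106], TCP at [231.694, 580.487, 214.661] pointing down, gripper open.
Joint ranges: [-3.1, 3.1], [-0.84, 2.19], [0.05, 2.79], [-1.13, 4.28], [0.06, 2.93], [-2.69, 2.69]. Speed limits (rad/s): [2.22, 2.22, 2.79, 3.14, 3.14, 3.14].

INTERFACE

Orientations are given as [roll, pitch, yaw] about the fixed x, y, z axes, in that order (R = Rz(yaw) Ry(pitch) Rx(roll)).
In Python, from cell import * gives the robot as it stands.
- The arm moves only by the tool step_arm, never from a script. Its argument "plan" is a list of rows, each an object of numbers: "x", "y", "z": the shift along the tool's x, y, z in units of 25 mm (1.0 is 25 mm); "rx", "ry", "rz": the turn, a rotation vector about the tool's x, y, z in units of 0.1 rad (1.0 is 0.1 rad). In form: [{"x": .., "y": .., "z": .., "rx": .., "ry": .., "rz": ..}, ...]. A call has exactly 10 rows; each row shifts and turns the commanded pose from where the row before left it, along the tool's axes as they then stand; what a row does not reach is not made up. A row lasts 1/12 s, in which the tool goes at most 41.7 mm and 7.16 degrees, less where a joint would pass 70% of its speed; a pose out of reach is approached as far as the arm can. A call with a number of a shift or a turn outside -1 to 1 is refused whole. A call with a gripper value outside its range is refused whole. "jaw" is the closure, from -1 (fully open) to 1 (shut), so that 0 is half open, set as the call begins (left out, the last holds). The fingers move at their own pace and stop on an object; the grip force is fixed at half the most. Time passes only in rows, so rows that do not move let the fingers close, or fill a call up. It gives the time, the measured TCP pose, the force, the opening and the grip force at its end, in the units of the state.
- state(): the state, without advancing time (a new reading comes with each control period).
- read_camera(name): name is "scene" or "top" or "wrist"; returns a dict with "image" (480x640x3 uint8, red, green, blue), "depth" (480x640 float32, mm along the optical axis (not along the pixel's ray), 0 where there is no reading), "vfov" (degrees; the focal length in pixels is half the picture's height over the tangent of half this angle, whatever the lens; pixels are square), "cx", "cy" (the principal point, pixels), "R" (3x3) and "t" (3): a world point X has camera coordinates R X + t. Camera axes: x right, y down, z forward; pixel columns grow to the right and rows downward; lengths in mm; the calibration is good to about 2 mm. A picture is of the moment at which its call begins.
- job_done(): hands the job in; it is judged then, once.
The state is a dict: "t": time; "joints": joint angles; "qvel": joint speeds; "tau": joint torques, N m; "eef_pos": TCP position; "tcp_rot": TCP orientation; "ft_force": force on the tool from outside, world axes, zero at the start; "moment": the same for the moment, N m; "opening": opening from 0.0 (shut) to 1.0 (fully open); "grip_force": force on a finger pad.
Only numpy, scipy, OpenCV 4.12 (cv2) and the standard library are available. Lean on these libraries where they do the work, as an engineer would, in place of code of your own. Each camera call takes 0.05 s, during which the arm holds its last target. There are 200 camera calls.

TASK

The two batteries in the bench tray are to be freed: slide the scrap chute's cover fully open, pull every rusty packing plate up out of the narrow gaps beside and between the batteries, where they are wedged with only their top edges sticking out, and send all the plates and both corroded lead terminals down the chute into the scrap bucket. When all the scrap is in the bucket, slide the cover fully shut again. Leave the ratchet, the blue spreader and the yellow post cover where they lie.

Things in the scene. Friction and masses are not known exactly. Their poses are not given: they have to be found in the camera images.
- plate1_centre (a point): centre (half-way up, half-way along) of packing plate 1, if present: rust-brown pressed-steel plate 60 wide (own x) x 10 thick (own y) x 135 tall (own z), 160 g. At the start it stands upright on the tray floor in the gap at the tray's -y wall, -x half (tray directions), x axis along the gap; its top edge is 67.5 above this point, and only its top 40 sticks out above the batteries
- plate2_centre (a point): centre (half-way up, half-way along) of packing plate 2, if present: rust-brown pressed-steel plate 60 wide (own x) x 10 thick (own y) x 135 tall (own z), 160 g. At the start it stands upright on the tray floor in the gap at the tray's -y wall, +x half (tray directions), x axis along the gap; its top edge is 67.5 above this point, and only its top 40 sticks out above the batteries
- plate3_centre (a point): centre (half-way up, half-way along) of packing plate 3, if present: rust-brown pressed-steel plate 60 wide (own x) x 10 thick (own y) x 135 tall (own z), 160 g. At the start it stands upright on the tray floor in the gap between the two batteries, -x half (tray directions), x axis along the gap; its top edge is 67.5 above this point, and only its top 40 sticks out above the batteries
- plate4_centre (a point): centre (half-way up, half-way along) of packing plate 4, if present: rust-brown pressed-steel plate 60 wide (own x) x 10 thick (own y) x 135 tall (own z), 160 g. At the start it stands upright on the tray floor in the gap between the two batteries, +x half (tray directions), x axis along the gap; its top edge is 67.5 above this point, and only its top 40 sticks out above the batteries
- plate5_centre (a point): centre (half-way up, half-way along) of packing plate 5, if present: rust-brown pressed-steel plate 60 wide (own x) x 10 thick (own y) x 135 tall (own z), 160 g. At the start it stands upright on the tray floor in the gap at the tray's +y wall, -x half (tray directions), x axis along the gap; its top edge is 67.5 above this point, and only its top 40 sticks out above the batteries
- plate6_centre (a point): centre (half-way up, half-way along) of packing plate 6, if present: rust-brown pressed-steel plate 60 wide (own x) x 10 thick (own y) x 135 tall (own z), 160 g. At the start it stands upright on the tray floor in the gap at the tray's +y wall, +x half (tray directions), x axis along the gap; its top edge is 67.5 above this point, and only its top 40 sticks out above the batteries
- terminal1_centre (a point): corroded grey lead battery terminal lying flat on the bench, 102 long, 200 g. This point: in the middle of its straight tail, 10 above its underside. The tail is a bar 20 wide (own y), 18 high, from own x = -16 to +40, to be gripped across its width. Behind it a round clamp ring 36 across and 20 high, centred at own x = -32, then two bolt ears to x = -62
- terminal2_centre (a point): corroded grey lead battery terminal lying flat on the bench, 102 long, 200 g. This point: in the middle of its straight tail, 10 above its underside. The tail is a bar 20 wide (own y), 18 high, from own x = -16 to +40, to be gripped across its width. Behind it a round clamp ring 36 across and 20 high, centred at own x = -32, then two bolt ears to x = -62
- tray: grey steel tray fixed to the bench, 164 (own x) x 176 (own y), 70 high; origin under its centre, on the bench. Two fixed black batteries, 150 (x) x 66 (y), stand at own y = -39 and +39, tops 99 above the bench. Three 12 wide gaps run along own x at own y = -78, 0, +78; in each up to two plates stand at own x about -38 and +38, nipped by a sprung rubber strip: 9 to 14 N pulls one straight up
- chute: galvanized chute fixed to the bench; origin on the bench, own +x points away from the robot, down the chute. Hopper 172 wide (y), 240 high, open on top from own x = -40 to +140; in it a smooth bed slopes down 35 degrees from 230 high at x = -40 to a round bucket 260 across centred at own x = 315, rim 60 above and floor 130 below the bench top. Rails carry the open cover over x = -215 to -40
- mouth (a point): centre of the chute's mouth, in its top plane, 240 mm above the bench; the clear opening is 180 (chute x) x 166 (chute y). A plate held upright by its top edge can hang about 70 mm into the mouth there before its lower end meets the sloping bed
- cover (a joint): sliding sheet cover of the chute's mouth: 0 = fully shut, 0.17 m = fully open, sliding level towards the robot (chute -x); end stops at both ends, stays where left, about 3 N of friction
- cover_handle (a point): middle of the cover's handle bar: round bar 12 mm thick, 90 long along chute y, its axis 37 mm above the cover sheet (280 mm above the bench), legs at its two ends; moves with the cover. Shut, it stands over the middle of the mouth; open, 170 mm nearer the robot
- ratchet: chrome ratchet 213 long, 36 across the head, lying on the bench; leave alone
- spreader: blue plastic plier-type terminal spreader, 165 long, 64 wide, lying on the bench; leave alone
- post_cover: yellow rubber battery-post cover, 84 long, 38 high, on the bench; leave alone
Things that resemble listed ones, but are neither listed nor needed, are in the scene too. Leave any pink or turquoise look-alike of the part that bears plate6_centre alone.

How it is judged (in metres and radians):
On the way, in this order (a step that is already met when the one before it is completed fails the run):
1. the chute's cover is slid fully open (value of joint cover above 0.16 m), for 0.2 s.
2. every plate and both terminals lie in the bucket (x of plate1_centre in the frame of chute between 0.185 and 0.445 m and y of plate1_centre in the frame of chute between -0.13 and 0.13 m and z of plate1_centre in the frame of chute between -0.14 and 0.05 m and x of plate2_centre in the frame of chute between 0.185 and 0.445 m and y of plate2_centre in the frame of chute between -0.13 and 0.13 m and z of plate2_centre in the frame of chute between -0.14 and 0.05 m and x of plate3_centre in the frame of chute between 0.185 and 0.445 m and y of plate3_centre in the frame of chute between -0.13 and 0.13 m and z of plate3_centre in the frame of chute between -0.14 and 0.05 m and x of plate4_centre in the frame of chute between 0.185 and 0.445 m and y of plate4_centre in the frame of chute between -0.13 and 0.13 m and z of plate4_centre in the frame of chute between -0.14 and 0.05 m and x of plate5_centre in the frame of chute between 0.185 and 0.445 m and y of plate5_centre in the frame of chute between -0.13 and 0.13 m and z of plate5_centre in the frame of chute between -0.14 and 0.05 m and x of plate6_centre in the frame of chute between 0.185 and 0.445 m and y of plate6_centre in the frame of chute between -0.13 and 0.13 m and z of plate6_centre in the frame of chute between -0.14 and 0.05 m and x of terminal1_centre in the frame of chute between 0.185 and 0.445 m and y of terminal1_centre in the frame of chute between -0.13 and 0.13 m and z of terminal1_centre in the frame of chute between -0.14 and 0.05 m and x of terminal2_centre in the frame of chute between 0.185 and 0.445 m and y of terminal2_centre in the frame of chute between -0.13 and 0.13 m and z of terminal2_centre in the frame of chute between -0.14 and 0.05 m), for 0.2 s.
At the end, for the whole second after the job is handed in: Every packing plate present and both lead terminals lie in the bucket below its rim, and the chute's cover is shut to within 8 mm (all of step 2 and value of joint cover below 0.008 m); the robot touches nothing.
It fails at once if the ratchet is knocked aside (moved more than 40 mm) (distance of ratchet from where it was at the start of the episode above 0.04 m).
It fails at once if the blue spreader is knocked aside (moved more than 40 mm) (distance of spreader from where it was at the start of the episode above 0.04 m).
It fails at once if the yellow post cover is knocked aside (moved more than 40 mm) (distance of post_cover from where it was at the start of the episode above 0.04 m).
Of plate1, plate2, plate3, plate4, plate5, plate6 only 3 to 5 are there at a start; the rules pass over those that are not, and their reading is None.
At some moment in a run one of terminal1, terminal2 may be knocked a few centimetres aside while the robot is not near it.
Once in a run the grip may slacken for a moment while it holds something.
It also fails if it takes over 210 s, if anything falls off the work surface, if the arm or the gripper's body presses on something with over 40 N, if the wrist force passes 120 N, or if a joint passes its speed limit or range.

## Working session

There is one attempt and no reset: what is moved stays moved. The work goes in short steps, Python scripts to look and compute and a tool call to move; the robot and the scene stay as the last step left them, time stands still between calls to the robot, and variables do not carry over. Pictures are saved under pics/ and viewed, at most 14 in all, crops included, and the job is handed in when it is done.

Besides the shell and the picture viewer there is one more tool, called after "Emit:" by a JSON object that holds its "method" and its "body", one argument or row to a line. step_arm: Moves the arm, as the interface text tells. Shifts and turns lie within -1 to 1; 1 stands for 25 mm of shift or 0.1 rad of turn. Its arguments: {"type":"object","properties":{"plan":{"type":"array","items":{"type":"object","properties":{"x":{"type":"number"},"y":{"type":"number"},"z":{"type":"number"},"rx":{"type":"number"},"ry":{"type":"number"},"rz":{"type":"number"}}}},"jaw":{"type":"number"}},"required":["plan"]}

```bash
mkdir -p pics; ls
cat > h.py <<'E'
from cell import *
import numpy as np, cv2
def cam(n):
    c=read_camera(n); c['f']=240/np.tan(np.radians(c['vfov'])/2); return c
def save(c,name): cv2.imwrite('pics/'+name,cv2.cvtColor(c['image'],cv2.COLOR_RGB2BGR))
def pts(c):
    v,u=np.mgrid[0:480,0:640]; d=c['depth']
    P=np.stack([(u-c['cx'])/c['f']*d,(v-c['cy'])/c['f']*d,d],-1)
    W=(P-np.array(c['t']))@np.array(c['R']); W[d==0]=np.nan; return W
def ray(c,u,v,z):
    R=np.array(c['R']);t=np.array(c['t']);o=-R.T@t
    d=R.T@np.array([(u-c['cx'])/c['f'],(v-c['cy'])/c['f'],1]); return o+d*(z-o[2])/d[2]
E
python3 - <<'E'
from h import *
for n in('top','scene'):
    c=cam(n); save(c,n+'0.png'); np.savez(n+'0.npz',**{k:np.array(v) for k,v in c.items()}); print(n,c['vfov'],np.round(-np.array(c['R']).T@c['t']))
print(state())
E
```

```text
pics
top 52.196820817692995 [ 322.   71. 1485.]
scene 44.43010184050577 [1554. -391. 1006.]
{'t': 0.1, 'joints': array([ 1.08539408e+00,  4.91490624e-01,  1.55937991e+00,  8.67316087e-06,
        1.09169677e+00, -1.05578194e-01]), 'qvel': array([ 0.00113767, -0.00275656, -0.00056077,  0.00126765,  0.00091106,
        0.00015885]), 'tau': array([ 3.75129588e-03, -6.13621259e+01, -2.58603251e+01,  6.93883630e-02,
        4.71146707e-02, -5.01202510e-05]), 'eef_pos': array([231.58912374, 580.28403254, 214.12852328]), 'tcp_rot': array([-3.14062424e+00, -1.10360862e-04,  2.76176455e+00]), 'ft_force': array([0.77792616, 0.15656143, 1.33202996]), 'moment': array([-0.04301175,  0.0432836 ,  0.05749777]), 'grip_force': 0.0, 'opening': 0.9996420953373502}
```

View pics/top0.png

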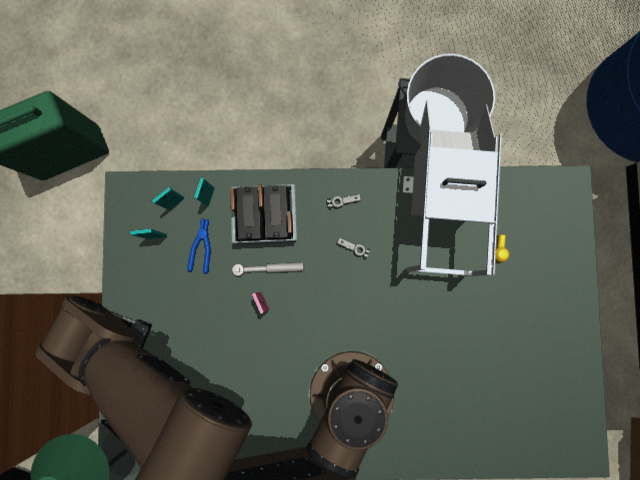

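View pics/scene0.png

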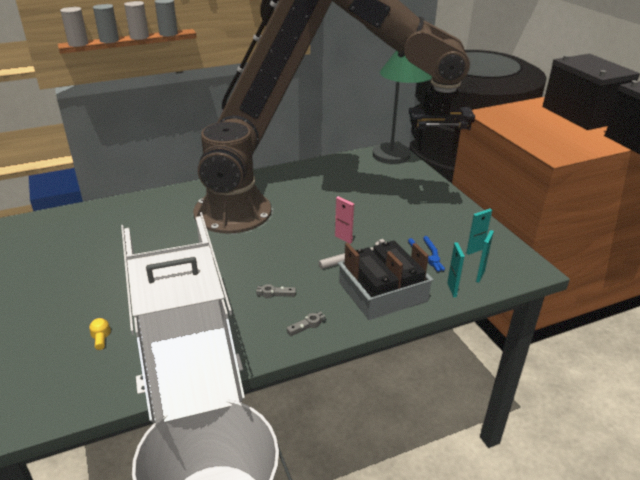

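The top view shows the tray at (263,213) with brown plates at about (233,199), (260,196) and (290,221). The terminals are at (345,201) and (353,247), and the cover handle is at (463,183). The scene view shows the same things: three plates and the cover shut.

Run:
```python
from h import *
for n in ('top','scene'):
    z=np.load(n+'0.npz'); c={k:z[k] for k in z}; W=pts(c); H=cv2.cvtColor(c['image'],cv2.COLOR_RGB2HSV)
    h,s,v=[H[...,i].astype(int) for i in range(3)]
    X,Y,Z=W[...,0],W[...,1],W[...,2]
    def blobs(m,name,amin=12):
        k,l,st,ce=cv2.connectedComponentsWithStats(m.astype(np.uint8))
        for i in range(1,k):
            if st[i,4]<amin: continue
            P=W[l==i]; P=P[~np.isnan(P[:,0])]
            if len(P)<5: continue
            (cx,cy),(w,hh),a=cv2.minAreaRect(P[:,:2].astype(np.float32))
            print(n,name,'px',np.round(ce[i]),'n',st[i,4],'rect',np.round([cx,cy,w,hh,a],1),'z',np.round(np.percentile(P[:,2],[5,50,95])))
    bench=(X>350)&(X<950)&(abs(Y)<650)
    blobs(bench&(h<15)&(s>80)&(v>40)&(Z>95),'brown')
    blobs(bench&(Z>5)&(Z<40)&(s<40)&(v>90)&(Y<250),'grey')
    blobs(bench&(Z>55)&(Z<75),'trayrim',40)
    blobs(bench&(Z>90)&(Z<104),'batt',40)
    blobs((X>350)&(Z>235)&(Z<255)&(Y<0),'cover',40)
    blobs((X>350)&(Z>262)&(Z<300)&(Y<0),'handle',10)
```

```text
top brown px [260. 195.] n 93 rect [573.7 251.3  57.7  10.2   1.4] z [123. 138. 143.]
top brown px [232. 199.] n 78 rect [565.2 328.2  55.7   9.3   3.5] z [127. 137. 143.]
top brown px [289. 221.] n 89 rect [500.2 171.2  58.2  10.4   2.6] z [117. 138. 143.]
top grey px [407. 180.] n 26 rect [ 637.9 -182.3   27.5   21.6    7.8] z [ 5.  6. 10.]
top grey px [344. 200.] n 232 rect [579.1  12.   37.6 104.2   2.4] z [ 9. 19. 24.]
top grey px [353. 246.] n 225 rect [436.  -11.8  99.4  41.7  77.2] z [12. 19. 24.]
top grey px [284. 267.] n 309 rect [379.4 194.1  25.3 110.5   2. ] z [16. 23. 29.]
top trayrim px [411. 102.] n 124 rect [ 860.5 -193.9  175.    29.7    6.3] z [57. 63. 69.]
top trayrim px [491.  93.] n 123 rect [ 886.6 -430.1  125.1   23.8    3.1] z [56. 62. 67.]
top trayrim px [456. 134.] n 315 rect [ 7.623e+02 -3.170e+02  4.090e+01  1.384e+02  4.000e-01] z [57. 65. 74.]
top trayrim px [416. 185.] n 67 rect [ 613.  -197.7    8.4  157.4   87.6] z [56. 65. 74.]
top trayrim px [206. 193.] n 42 rect [597.1 419.4   6.7  59.3  65.3] z [56. 67. 73.]
top trayrim px [292. 209.] n 231 rect 
[... 2099 characters left out ...]
20.4  12.9  65.5  82.7] z [56. 66. 74.]
scene trayrim px [200. 415.] n 2050 rect [ 824.7 -292.2  263.6  185.6   73.4] z [57. 64. 74.]
scene batt px [480. 225.] n 69 rect [4.772e+02 5.862e+02 1.260e+01 6.230e+01 4.000e-01] z [ 90.  96. 103.]
scene batt px [386. 265.] n 1516 rect [532.3 249.1 160.6 160.3   5.6] z [ 93. 101. 104.]
scene batt px [457. 264.] n 56 rect [594.1 420.6  10.1  63.9  78.6] z [ 91.  97. 103.]
scene batt px [191. 378.] n 1020 rect [ 722.8 -293.7  168.3   51.1   87.5] z [ 91.  97. 103.]
scene cover px [173. 277.] n 5610 rect [ 531.1 -275.7  186.4  367.7   84.6] z [241. 245. 251.]
scene handle px [171. 264.] n 374 rect [ 574.8 -279.9  101.5   17.5   82.4] z [267. 284. 289.]
```

Emit:
{"method": "step_arm", "body": {
  "plan": [
    {"z":-0.5,"rz":0.64},
    {"z":-0.5,"rz":0.64},
    {"z":-0.5,"rz":0.64},
    {"z":-0.5,"rz":0.64},
    {"z":-0.5,"rz":0.64},
    {"z":-0.5,"rz":0.64},
    {"z":-0.5,"rz":0.64},
    {"z":-0.5,"rz":0.64},
    {"z":-0.5,"rz":0.64},
    {"z":-0.5,"rz":0.64}
  ]
}}

```text
schema error: expected keys x, y, z, rx, ry, rz
```

Emit:
{"method": "step_arm", "body": {
  "plan": [
    {"rz":0.64},
    {"rz":0.64},
    {"rz":0.64},
    {"rz":0.64},
    {"rz":0.64},
    {"rz":0.64},
    {"rz":0.64},
    {"rz":0.64},
    {"rz":0.64},
    {"rz":0.64}
  ]
}}

```text
schema error: expected keys x, y, z, rx, ry, rz
```

Emit:
{"method": "step_arm", "body": {
  "plan": [
    {"x":-0.6,"y":0.66},
    {"x":-0.6,"y":0.66},
    {"x":-0.6,"y":0.66},
    {"x":-0.6,"y":0.66},
    {"x":-0.6,"y":0.66},
    {"x":-0.6,"y":0.66},
    {"x":-0.6,"y":0.66},
    {"x":-0.6,"y":0.66},
    {"x":-0.6,"y":0.66},
    {"x":-0.6,"y":0.66}
  ]
}}

```text
schema error: expected keys x, y, z, rx, ry, rz
```

Emit:
{"method": "step_arm", "body": {
  "plan": [
    {"x":-0.6,"y":0.66},
    {"x":-0.6,"y":0.66},
    {"x":-0.6,"y":0.66},
    {"x":-0.6,"y":0.66},
    {"x":-0.6,"y":0.66},
    {"x":-0.6,"y":0.66},
    {"x":-0.6,"y":0.66},
    {"x":-0.6,"y":0.66},
    {"x":-0.6,"y":0.66},
    {"x":-0.6,"y":0.66}
  ]
}}

```text
schema error: expected keys x, y, z, rx, ry, rz
```

Run:
```python
from h import *
s=state();print(s['t'],s['eef_pos'],s['tcp_rot'],s['ft_force'])
c=cam('wrist'); save(c,'w1.png'); np.savez('w1.npz',**{k:np.array(v) for k,v in c.items()})
print(np.array(c['R']),-np.array(c['R']).T@c['t'])
```

```text
0.1 [231.58912374 580.28403254 214.12852328] [-3.14062424e+00 -1.10360862e-04  2.76176455e+00] [0.77792616 0.15656143 1.33202996]
[[ 0.37095887  0.92864789 -0.00161605]
 [ 0.88825343 -0.35431409  0.29234802]
 [ 0.27091578 -0.10988455 -0.95631063]] [154.18124736 611.24451649 385.71232608]
```

View pics/w1.png

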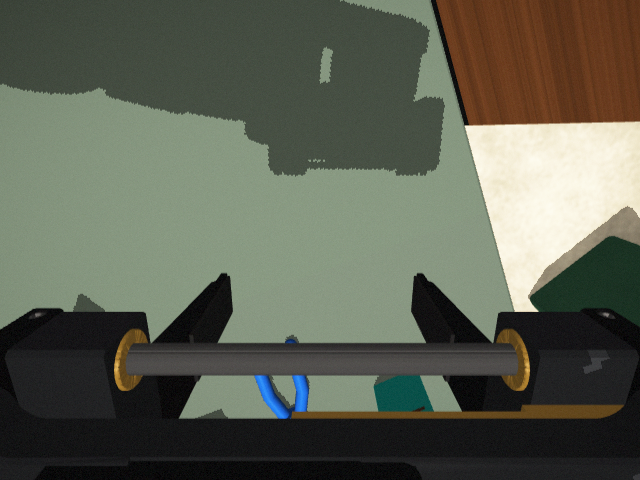

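The wrist picture, from the start pose, shows bare bench, the fingertips at about (225,275) and (418,275), and the blue spreader at (280,390). The moves were refused because keys were missing, so I'm sending them again in full.

Emit:
{"method": "step_arm", "body": {
  "plan": [
    {"x":0,"y":0,"z":-0.5,"rx":0,"ry":0,"rz":0.64},
    {"x":0,"y":0,"z":-0.5,"rx":0,"ry":0,"rz":0.64},
    {"x":0,"y":0,"z":-0.5,"rx":0,"ry":0,"rz":0.64},
    {"x":0,"y":0,"z":-0.5,"rx":0,"ry":0,"rz":0.64},
    {"x":0,"y":0,"z":-0.5,"rx":0,"ry":0,"rz":0.64},
    {"x":0,"y":0,"z":-0.5,"rx":0,"ry":0,"rz":0.64},
    {"x":0,"y":0,"z":-0.5,"rx":0,"ry":0,"rz":0.64},
    {"x":0,"y":0,"z":-0.5,"rx":0,"ry":0,"rz":0.64},
    {"x":0,"y":0,"z":-0.5,"rx":0,"ry":0,"rz":0.64},
    {"x":0,"y":0,"z":-0.5,"rx":0,"ry":0,"rz":0.64}
  ]
}}

```text
t: 0.98
eef_pos: [231.6, 580.4, 340.0]
tcp_rot: [-3.141, 0.0, 2.119]
ft_force: [-0.6, -0.5, -0.1]
opening: 1.0
grip_force: 0.0
```

Emit:
{"method": "step_arm", "body": {
  "plan": [
    {"x":0,"y":0,"z":0,"rx":0,"ry":0,"rz":0.64},
    {"x":0,"y":0,"z":0,"rx":0,"ry":0,"rz":0.64},
    {"x":0,"y":0,"z":0,"rx":0,"ry":0,"rz":0.64},
    {"x":0,"y":0,"z":0,"rx":0,"ry":0,"rz":0.64},
    {"x":0,"y":0,"z":0,"rx":0,"ry":0,"rz":0.64},
    {"x":0,"y":0,"z":0,"rx":0,"ry":0,"rz":0.64},
    {"x":0,"y":0,"z":0,"rx":0,"ry":0,"rz":0.64},
    {"x":0,"y":0,"z":0,"rx":0,"ry":0,"rz":0.64},
    {"x":0,"y":0,"z":0,"rx":0,"ry":0,"rz":0.64},
    {"x":0,"y":0,"z":0,"rx":0,"ry":0,"rz":0.64}
  ]
}}

```text
t: 1.82
eef_pos: [231.6, 580.4, 339.4]
tcp_rot: [-3.141, 0.0, 1.479]
ft_force: [0.5, 0.2, 1.1]
opening: 1.001
grip_force: 0.0
```

Emit:
{"method": "step_arm", "body": {
  "plan": [
    {"x":-0.6,"y":0.66,"z":0,"rx":0,"ry":0,"rz":0},
    {"x":-0.6,"y":0.66,"z":0,"rx":0,"ry":0,"rz":0},
    {"x":-0.6,"y":0.66,"z":0,"rx":0,"ry":0,"rz":0},
    {"x":-0.6,"y":0.66,"z":0,"rx":0,"ry":0,"rz":0},
    {"x":-0.6,"y":0.66,"z":0,"rx":0,"ry":0,"rz":0},
    {"x":-0.6,"y":0.66,"z":0,"rx":0,"ry":0,"rz":0},
    {"x":-0.6,"y":0.66,"z":0,"rx":0,"ry":0,"rz":0},
    {"x":-0.6,"y":0.66,"z":0,"rx":0,"ry":0,"rz":0},
    {"x":-0.6,"y":0.66,"z":0,"rx":0,"ry":0,"rz":0},
    {"x":-0.6,"y":0.66,"z":0,"rx":0,"ry":0,"rz":0}
  ]
}}

```text
t: 2.65
eef_pos: [383.3, 415.5, 339.5]
tcp_rot: [-3.141, 0.0, 1.482]
ft_force: [0.4, -0.4, 0.1]
opening: 0.999
grip_force: 0.0
```

Emit:
{"method": "step_arm", "body": {
  "plan": [
    {"x":-0.6,"y":0.66,"z":0,"rx":0,"ry":0,"rz":0},
    {"x":-0.6,"y":0.66,"z":0,"rx":0,"ry":0,"rz":0},
    {"x":-0.6,"y":0.66,"z":0,"rx":0,"ry":0,"rz":0},
    {"x":-0.6,"y":0.66,"z":0,"rx":0,"ry":0,"rz":0},
    {"x":-0.6,"y":0.66,"z":0,"rx":0,"ry":0,"rz":0},
    {"x":-0.6,"y":0.66,"z":0,"rx":0,"ry":0,"rz":0},
    {"x":-0.6,"y":0.66,"z":0,"rx":0,"ry":0,"rz":0},
    {"x":-0.6,"y":0.66,"z":0,"rx":0,"ry":0,"rz":0},
    {"x":-0.6,"y":0.66,"z":0,"rx":0,"ry":0,"rz":0},
    {"x":-0.6,"y":0.66,"z":0,"rx":0,"ry":0,"rz":0}
  ]
}}

```text
t: 3.48
eef_pos: [534.3, 251.4, 339.4]
tcp_rot: [-3.141, 0.0, 1.482]
ft_force: [-0.4, 0.6, 0.0]
opening: 1.001
grip_force: 0.0
```

Run:
```python
from h import *
s=state();print(s['t'],s['eef_pos'],s['tcp_rot'],s['ft_force'],s['joints'])
c=cam('wrist'); save(c,'w2.png'); np.savez('w2.npz',**{k:np.array(v) for k,v in c.items()})
```

```text
3.4833 [534.29290389 251.37784833 339.44439837] [-3.14123057e+00  1.01973131e-04  1.48175090e+00] [-0.41561526  0.62238912  0.01163921] [3.27896714e-01 3.43012237e-01 1.46379089e+00 5.49139364e-05
 1.33516189e+00 4.16929325e-01]
```

```bash
cat >> h.py <<'E'
def load(n):
    z=np.load(n); return {k:z[k] for k in z}
def rects(c,m,name,amin=30):
    W=pts(c); k,l,st,ce=cv2.connectedComponentsWithStats(m.astype(np.uint8))
    for i in range(1,k):
        P=W[l==i]; P=P[~np.isnan(P[:,0])]
        if len(P)<amin: continue
        (x,y),(w,h),a=cv2.minAreaRect(P[:,:2].astype(np.float32))
        print(name,'px',np.round(ce[i]),len(P),'rect',np.round([x,y,w,h,a],1),'z',np.round(np.percentile(P[:,2],[5,50,95])))
def hsv(c):
    H=cv2.cvtColor(c['image'],cv2.COLOR_RGB2HSV).astype(int); return H[...,0],H[...,1],H[...,2]
E
python3 - <<'E'
from h import *
c=load('w2.npz'); W=pts(c); h,s,v=hsv(c); Z=W[...,2]
rects(c,(Z>132)&(Z<148)&(h<20)&(s>60),'plate')
rects(c,(Z>104)&(Z<128),'mid')
rects(c,(Z>95)&(Z<103),'batt',500)
E
```

```text
plate px [345. 131.] 614 rect [564.  329.7  59.1   9.9   1.8] z [139. 140. 142.]
plate px [357. 205.] 588 rect [571.7 251.9  59.5  10.4   1.7] z [135. 140. 142.]
plate px [297. 280.] 558 rect [498.  171.9  59.2  10.9   0.7] z [134. 140. 142.]
mid px [367.  34.] 404 rect [594.3 418.8   1.6  59.2  71.3] z [105. 117. 127.]
mid px [354. 197.] 212 rect [571.5 256.9  58.4   0.9   2. ] z [105. 116. 127.]
mid px [107. 213.] 212 rect [277.7 256.   60.    9.8  34.1] z [105. 117. 127.]
mid px [298. 269.] 370 rect [497.7 176.3  59.7   2.5   0.6] z [106. 117. 127.]
batt px [316. 168.] 7330 rect [530.1 289.1 150.2  68.9   1.7] z [ 99. 101. 102.]
batt px [321. 235.] 5951 rect [532.4 210.8 150.   70.    1.6] z [ 99. 101. 102.]
```

View pics/w2.png

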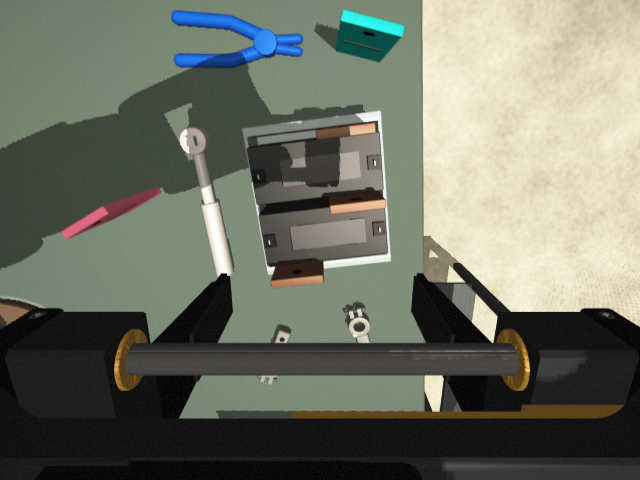

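The wrist view shows exactly three plates, with top edges at px (345,131), (357,205) and (297,280). The tray yaw is about 1.8°. Terminal 1's ring is at (358,325) with its tail toward -y, and terminal 2's tail is at (282,335) with its ears toward -y. Next is the handle.

Emit:
{"method": "step_arm", "body": {
  "plan": [
    {"x":-0.7,"y":0.117,"z":0,"rx":0,"ry":0,"rz":0},
    {"x":-0.7,"y":0.117,"z":0,"rx":0,"ry":0,"rz":0},
    {"x":-0.7,"y":0.117,"z":0,"rx":0,"ry":0,"rz":0},
    {"x":-0.7,"y":0.117,"z":0,"rx":0,"ry":0,"rz":0},
    {"x":-0.7,"y":0.117,"z":0,"rx":0,"ry":0,"rz":0},
    {"x":-0.7,"y":0.117,"z":0,"rx":0,"ry":0,"rz":0},
    {"x":-0.7,"y":0.117,"z":0,"rx":0,"ry":0,"rz":0},
    {"x":-0.7,"y":0.117,"z":0,"rx":0,"ry":0,"rz":0},
    {"x":-0.7,"y":0.117,"z":0,"rx":0,"ry":0,"rz":0},
    {"x":-0.7,"y":0.117,"z":0,"rx":0,"ry":0,"rz":0}
  ]
}}

```text
t: 4.37
eef_pos: [547.1, 74.7, 339.5]
tcp_rot: [-3.141, -0.0, 1.482]
ft_force: [1.0, 0.1, 0.1]
opening: 1.003
grip_force: 0.0
```

Emit:
{"method": "step_arm", "body": {
  "plan": [
    {"x":-0.7,"y":0.117,"z":0,"rx":0,"ry":0,"rz":0},
    {"x":-0.7,"y":0.117,"z":0,"rx":0,"ry":0,"rz":0},
    {"x":-0.7,"y":0.117,"z":0,"rx":0,"ry":0,"rz":0},
    {"x":-0.7,"y":0.117,"z":0,"rx":0,"ry":0,"rz":0},
    {"x":-0.7,"y":0.117,"z":0,"rx":0,"ry":0,"rz":0},
    {"x":-0.7,"y":0.117,"z":0,"rx":0,"ry":0,"rz":0},
    {"x":-0.7,"y":0.117,"z":0,"rx":0,"ry":0,"rz":0},
    {"x":-0.7,"y":0.117,"z":0,"rx":0,"ry":0,"rz":0},
    {"x":-0.7,"y":0.117,"z":0,"rx":0,"ry":0,"rz":0},
    {"x":-0.7,"y":0.117,"z":0,"rx":0,"ry":0,"rz":0}
  ]
}}

```text
t: 5.2
eef_pos: [560.8, -102.2, 339.4]
tcp_rot: [-3.141, -0.0, 1.482]
ft_force: [-0.8, 0.9, -0.6]
opening: 0.998
grip_force: 0.0
```

Emit:
{"method": "step_arm", "body": {
  "plan": [
    {"x":-0.7,"y":0.117,"z":0,"rx":0,"ry":0,"rz":0},
    {"x":-0.7,"y":0.117,"z":0,"rx":0,"ry":0,"rz":0},
    {"x":-0.7,"y":0.117,"z":0,"rx":0,"ry":0,"rz":0},
    {"x":-0.7,"y":0.117,"z":0,"rx":0,"ry":0,"rz":0},
    {"x":-0.7,"y":0.117,"z":0,"rx":0,"ry":0,"rz":0},
    {"x":-0.7,"y":0.117,"z":0,"rx":0,"ry":0,"rz":0},
    {"x":-0.7,"y":0.117,"z":0,"rx":0,"ry":0,"rz":0},
    {"x":-0.7,"y":0.117,"z":0,"rx":0,"ry":0,"rz":0},
    {"x":-0.7,"y":0.117,"z":0,"rx":0,"ry":0,"rz":0},
    {"x":-0.7,"y":0.117,"z":0,"rx":0,"ry":0,"rz":0}
  ]
}}

```text
t: 6.03
eef_pos: [574.6, -279.9, 339.5]
tcp_rot: [-3.142, -0.0, 1.482]
ft_force: [-0.2, -0.1, -0.5]
opening: 0.999
grip_force: 0.0
```

Run:
```python
from h import *
s=state();print(s['t'],s['eef_pos'],s['tcp_rot'])
for n in('wrist','top'):
    c=cam(n); np.savez(n+'3.npz',**{k:np.array(v) for k,v in c.items()})
    W=pts(c); Z=W[...,2]; X=W[...,0];Y=W[...,1]
    b=(X>350)&(abs(X-575)<70)&(abs(Y+280)<80)
    rects(c,b&(Z>270)&(Z<292),n+' handle')
    h,s,v=hsv(c)
    rects(c,(X>380)&(X<700)&(abs(Y)<90)&(Z>8)&(Z<35)&(s<60)&(v>80),n+' term')
```

```text
6.0333 [ 574.553934   -279.85668292  339.52357721] [-3.14152478e+00 -1.58895928e-04  1.48191852e+00]
wrist handle px [321. 249.] 2439 rect [ 573.5 -279.9  100.9   12.    84.6] z [283. 287. 288.]
wrist term px [177.  10.] 339 rect [420.9 -46.6  28.9  29.5  71.8] z [18. 21. 23.]
top handle px [450. 180.] 50 rect [ 5.790e+02 -2.422e+02  1.050e+01  2.510e+01  1.000e-01] z [275. 284. 289.]
top term px [343. 200.] 235 rect [578.6  13.5  32.8 100.9  10.2] z [12. 18. 24.]
top term px [354. 245.] 142 rect [441.1 -13.  100.8  23.7  65.4] z [13. 18. 24.]
```

Emit:
{"method": "step_arm", "body": {
  "plan": [
    {"x":0,"y":0,"z":0.6,"rx":0,"ry":0,"rz":0},
    {"x":0,"y":0,"z":0.6,"rx":0,"ry":0,"rz":0},
    {"x":0,"y":0,"z":0.6,"rx":0,"ry":0,"rz":0},
    {"x":0,"y":-0.02,"z":0.6,"rx":0,"ry":0,"rz":0},
    {"x":0,"y":-0.02,"z":0.6,"rx":0,"ry":0,"rz":0},
    {"x":0,"y":0,"z":0,"rx":0,"ry":0,"rz":0},
    {"x":0,"y":0,"z":0,"rx":0,"ry":0,"rz":0},
    {"x":0,"y":0,"z":0,"rx":0,"ry":0,"rz":0},
    {"x":0,"y":0,"z":0,"rx":0,"ry":0,"rz":0},
    {"x":0,"y":0,"z":0,"rx":0,"ry":0,"rz":0}
  ]
}}

```text
t: 6.97
eef_pos: [573.7, -278.4, 265.6]
tcp_rot: [3.14, 0.001, 1.482]
ft_force: [0.4, 0.5, 0.2]
opening: 0.998
grip_force: 0.0
```

Emit:
{"method": "step_arm", "body": {
  "jaw": 1,
  "plan": [
    {"x":0,"y":0,"z":0,"rx":0,"ry":0,"rz":0},
    {"x":0,"y":0,"z":0,"rx":0,"ry":0,"rz":0},
    {"x":0,"y":0,"z":0,"rx":0,"ry":0,"rz":0},
    {"x":0,"y":0,"z":0,"rx":0,"ry":0,"rz":0},
    {"x":0,"y":0,"z":0,"rx":0,"ry":0,"rz":0},
    {"x":0,"y":0,"z":0,"rx":0,"ry":0,"rz":0},
    {"x":0,"y":0,"z":0,"rx":0,"ry":0,"rz":0},
    {"x":0,"y":0,"z":0,"rx":0,"ry":0,"rz":0},
    {"x":0,"y":0,"z":0,"rx":0,"ry":0,"rz":0},
    {"x":0,"y":0,"z":0,"rx":0,"ry":0,"rz":0}
  ]
}}

```text
t: 7.8
eef_pos: [573.5, -278.3, 264.6]
tcp_rot: [3.142, -0.0, 1.482]
ft_force: [0.3, -0.3, -0.0]
opening: 0.358
grip_force: 0.0
```

Emit:
{"method": "step_arm", "body": {
  "plan": [
    {"x":0,"y":0,"z":0,"rx":0,"ry":0,"rz":0},
    {"x":0,"y":0,"z":0,"rx":0,"ry":0,"rz":0},
    {"x":0,"y":0,"z":0,"rx":0,"ry":0,"rz":0},
    {"x":0,"y":0,"z":0,"rx":0,"ry":0,"rz":0},
    {"x":0,"y":0,"z":0,"rx":0,"ry":0,"rz":0},
    {"x":0,"y":0,"z":0,"rx":0,"ry":0,"rz":0},
    {"x":0,"y":-0.2,"z":0,"rx":0,"ry":0,"rz":0},
    {"x":0,"y":-0.2,"z":0,"rx":0,"ry":0,"rz":0},
    {"x":0,"y":-0.3,"z":0,"rx":0,"ry":0,"rz":0},
    {"x":0,"y":-0.3,"z":0,"rx":0,"ry":0,"rz":0}
  ]
}}

```text
t: 8.63
eef_pos: [547.9, -275.9, 264.6]
tcp_rot: [3.141, -0.0, 1.482]
ft_force: [3.8, -0.3, -0.7]
opening: 0.117
grip_force: 30.0
```

Emit:
{"method": "step_arm", "body": {
  "plan": [
    {"x":0,"y":-0.3,"z":0,"rx":0,"ry":0,"rz":0},
    {"x":0,"y":-0.3,"z":0,"rx":0,"ry":0,"rz":0},
    {"x":0,"y":-0.3,"z":0,"rx":0,"ry":0,"rz":0},
    {"x":0,"y":-0.3,"z":0,"rx":0,"ry":0,"rz":0},
    {"x":0,"y":-0.3,"z":0,"rx":0,"ry":0,"rz":0},
    {"x":0,"y":-0.3,"z":0,"rx":0,"ry":0,"rz":0},
    {"x":0,"y":-0.3,"z":0,"rx":0,"ry":0,"rz":0},
    {"x":0,"y":-0.3,"z":0,"rx":0,"ry":0,"rz":0},
    {"x":0,"y":-0.3,"z":0,"rx":0,"ry":0,"rz":0},
    {"x":0,"y":-0.3,"z":0,"rx":0,"ry":0,"rz":0}
  ]
}}

```text
t: 9.47
eef_pos: [473.1, -268.9, 264.6]
tcp_rot: [-3.141, -0.001, 1.482]
ft_force: [3.6, 3.9, -0.9]
opening: 0.117
grip_force: 30.0
```

Emit:
{"method": "step_arm", "body": {
  "plan": [
    {"x":0,"y":-0.3,"z":0,"rx":0,"ry":0,"rz":0},
    {"x":0,"y":-0.3,"z":0,"rx":0,"ry":0,"rz":0},
    {"x":0,"y":-0.3,"z":0,"rx":0,"ry":0,"rz":0},
    {"x":0,"y":-0.3,"z":0,"rx":0,"ry":0,"rz":0},
    {"x":0,"y":-0.3,"z":0,"rx":0,"ry":0,"rz":0},
    {"x":0,"y":-0.3,"z":0,"rx":0,"ry":0,"rz":0},
    {"x":0,"y":-0.3,"z":0,"rx":0,"ry":0,"rz":0},
    {"x":0,"y":-0.3,"z":0,"rx":0,"ry":0,"rz":0},
    {"x":0,"y":-0.2,"z":0,"rx":0,"ry":0,"rz":0},
    {"x":0,"y":-0.1,"z":0,"rx":0,"ry":0,"rz":0}
  ]
}}

```text
t: 10.3
eef_pos: [413.2, -263.6, 264.2]
tcp_rot: [3.125, -0.0, 1.481]
ft_force: [61.4, 5.1, -29.7]
opening: 0.832
grip_force: 30.0
```

Emit:
{"method": "step_arm", "body": {
  "plan": [
    {"x":0,"y":0.1,"z":0,"rx":0,"ry":0,"rz":0},
    {"x":0,"y":0.1,"z":0,"rx":0,"ry":0,"rz":0},
    {"x":0,"y":0,"z":0,"rx":0,"ry":0,"rz":0},
    {"x":0,"y":0,"z":0,"rx":0,"ry":0,"rz":0},
    {"x":0,"y":0,"z":0,"rx":0,"ry":0,"rz":0},
    {"x":0,"y":0,"z":0,"rx":0,"ry":0,"rz":0},
    {"x":0,"y":0,"z":0,"rx":0,"ry":0,"rz":0},
    {"x":0,"y":0,"z":0,"rx":0,"ry":0,"rz":0},
    {"x":0,"y":0,"z":0,"rx":0,"ry":0,"rz":0},
    {"x":0,"y":0,"z":0,"rx":0,"ry":0,"rz":0}
  ]
}}

```text
t: 11.13
eef_pos: [419.0, -264.1, 264.3]
tcp_rot: [3.125, 0.0, 1.481]
ft_force: [61.1, 4.2, -27.1]
opening: 0.71
grip_force: 30.0
```

Run:
```python
from h import *
s=state();print(s)
for n in('wrist','top','scene'):
    c=cam(n); save(c,n+'4.png'); W=pts(c); Z=W[...,2]; X=W[...,0];Y=W[...,1]
    rects(c,(X>350)&(X<650)&(abs(Y+280)<80)&(Z>270)&(Z<292),n+' handle')
```

```text
{'t': 11.1333, 'joints': array([-0.70129232,  0.24647754,  1.80895683,  0.01096136,  1.07242414,
       -0.61714721]), 'qvel': array([ 3.05520501e-05, -4.19385388e-04,  3.63751325e-04, -4.31123012e-04,
        8.24871052e-04, -1.41766355e-03]), 'tau': array([-18.51289272, -62.15450764, -15.02321541,  -8.98977935,
        10.27718067,   0.33110672]), 'eef_pos': array([ 418.95764124, -264.12819108,  264.32121814]), 'tcp_rot': array([3.12479944e+00, 2.33831447e-05, 1.48147761e+00]), 'ft_force': array([ 61.06369766,   4.19194912, -27.1211275 ]), 'moment': array([ 0.85016347, -9.58337079,  0.31018127]), 'grip_force': 29.967244863510132, 'opening': 0.7104419719884038}
wrist handle px [383. 275.] 3905 rect [ 451.2 -251.6   67.7   18.9   84.8] z [280. 287. 288.]
wrist handle px [248. 299.] 680 rect [ 384.2 -259.4    7.3   23.6   13.4] z [272. 282. 291.]
wrist handle px [375. 387.] 542 rect [ 442.3 -309.    16.7   11.7   84.1] z [282. 287. 288.]
top handle px [449. 230.] 72 rect [ 452.7 -237.1   14.5   39.1    4.4] z [278. 285. 289.]
scene handle px [165. 230.] 308 rect [ 450.5 -268.3  101.3   23.7   84.2] z [273. 284. 290.]
```

View pics/wrist4.png

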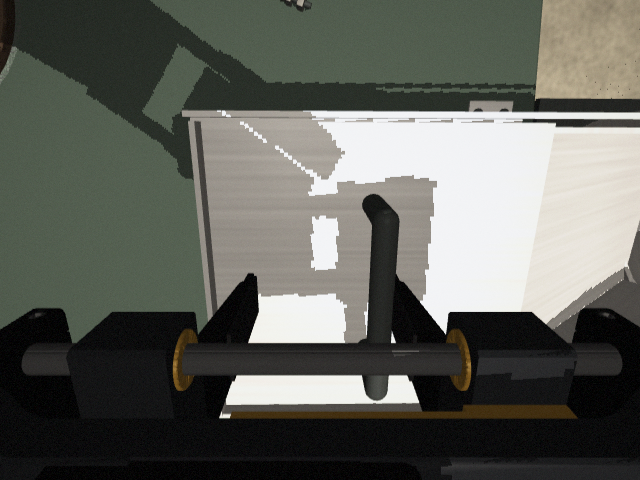

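The wrist view shows the handle at about x = 451, lying against the far finger at px (385,270). The cover has opened only about 123 mm and something is holding it. I'll check the scene view.

Run:
```python
import cv2
a=cv2.imread('pics/scene4.png')[180:400,80:300]; b=cv2.imread('pics/top4.png')[120:300,370:560]
cv2.imwrite('pics/crop4.png',cv2.hconcat([cv2.resize(a,(400,400)),cv2.resize(b,(400,400))]))
```

```text
(no output)
```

View pics/crop4.png

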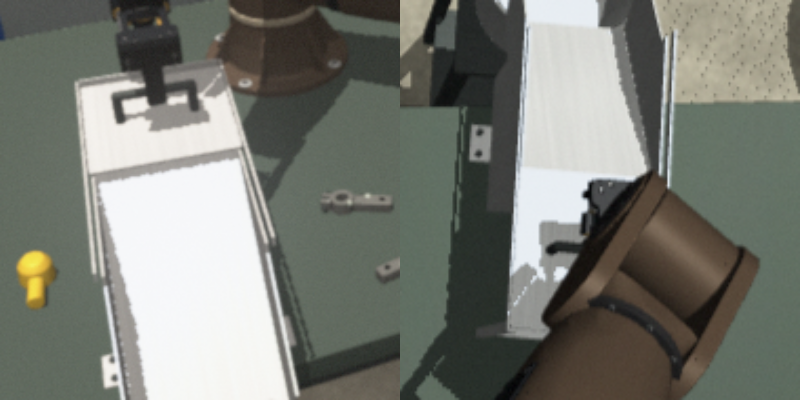

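The scene and top views show the cover sheet against the rail end, and the start picture shows it was already about 47 mm ajar. So the cover is now fully open, and the mouth centre lies 170 mm beyond the present handle, at about (620,-284). I'll release and go to plate C.

Emit:
{"method": "step_arm", "body": {
  "jaw": -1,
  "plan": [
    {"x":0,"y":0,"z":0,"rx":0,"ry":0,"rz":0},
    {"x":0,"y":0,"z":0,"rx":0,"ry":0,"rz":0},
    {"x":0,"y":0,"z":0,"rx":0,"ry":0,"rz":0},
    {"x":0,"y":0,"z":0,"rx":0,"ry":0,"rz":0},
    {"x":0,"y":0,"z":0,"rx":0,"ry":0,"rz":0},
    {"x":0,"y":0,"z":0,"rx":0,"ry":0,"rz":0},
    {"x":0,"y":0,"z":-0.75,"rx":0,"ry":0,"rz":0},
    {"x":0,"y":0,"z":-0.75,"rx":0,"ry":0,"rz":0},
    {"x":0,"y":0,"z":-0.75,"rx":0,"ry":0,"rz":0},
    {"x":0,"y":0,"z":-0.75,"rx":0,"ry":0,"rz":0}
  ]
}}

```text
t: 12.12
eef_pos: [411.0, -263.9, 340.6]
tcp_rot: [-3.141, 0.0, 1.481]
ft_force: [-0.6, 0.1, 0.0]
opening: 1.001
grip_force: 0.0
```

Emit:
{"method": "step_arm", "body": {
  "plan": [
    {"x":0,"y":0,"z":0,"rx":0,"ry":0,"rz":0.9},
    {"x":0,"y":0,"z":0,"rx":0,"ry":0,"rz":0.9},
    {"x":0,"y":0,"z":0,"rx":0,"ry":0,"rz":0.9},
    {"x":0,"y":0,"z":0,"rx":0,"ry":0,"rz":0.9},
    {"x":0,"y":0,"z":0,"rx":0,"ry":0,"rz":0.9},
    {"x":0,"y":0,"z":0,"rx":0,"ry":0,"rz":0.9},
    {"x":0,"y":0,"z":0,"rx":0,"ry":0,"rz":0.9},
    {"x":0,"y":0,"z":0,"rx":0,"ry":0,"rz":0.9},
    {"x":0,"y":0,"z":0,"rx":0,"ry":0,"rz":0.9},
    {"x":0,"y":0,"z":0,"rx":0,"ry":0,"rz":0.9}
  ]
}}

```text
t: 12.95
eef_pos: [411.1, -264.0, 339.6]
tcp_rot: [-3.141, 0.0, 0.577]
ft_force: [0.5, -0.7, -0.5]
opening: 1.001
grip_force: 0.0
```

Emit:
{"method": "step_arm", "body": {
  "jaw": 0.2,
  "plan": [
    {"x":0,"y":0,"z":0,"rx":0,"ry":0,"rz":0.55},
    {"x":0,"y":0,"z":0,"rx":0,"ry":0,"rz":0.55},
    {"x":0,"y":0,"z":0,"rx":0,"ry":0,"rz":0.55},
    {"x":0,"y":0,"z":0,"rx":0,"ry":0,"rz":0.55},
    {"x":0,"y":0,"z":0,"rx":0,"ry":0,"rz":0.55},
    {"x":0,"y":0,"z":0,"rx":0,"ry":0,"rz":0.55},
    {"x":0,"y":0,"z":0,"rx":0,"ry":0,"rz":0.55},
    {"x":0,"y":0,"z":0,"rx":0,"ry":0,"rz":0.55},
    {"x":0,"y":0,"z":0,"rx":0,"ry":0,"rz":0.55},
    {"x":0,"y":0,"z":0,"rx":0,"ry":0,"rz":0.55}
  ]
}}

```text
t: 13.78
eef_pos: [411.1, -264.0, 339.7]
tcp_rot: [3.141, 0.0, 0.029]
ft_force: [-0.2, 0.2, 0.2]
opening: 0.409
grip_force: 0.0
```

Emit:
{"method": "step_arm", "body": {
  "plan": [
    {"x":0.187,"y":-0.866,"z":0,"rx":0,"ry":0,"rz":0},
    {"x":0.187,"y":-0.866,"z":0,"rx":0,"ry":0,"rz":0},
    {"x":0.187,"y":-0.866,"z":0,"rx":0,"ry":0,"rz":0},
    {"x":0.187,"y":-0.866,"z":0,"rx":0,"ry":0,"rz":0},
    {"x":0.187,"y":-0.866,"z":0,"rx":0,"ry":0,"rz":0},
    {"x":0.187,"y":-0.866,"z":0,"rx":0,"ry":0,"rz":0},
    {"x":0.187,"y":-0.866,"z":0,"rx":0,"ry":0,"rz":0},
    {"x":0.187,"y":-0.866,"z":0,"rx":0,"ry":0,"rz":0},
    {"x":0.187,"y":-0.866,"z":0,"rx":0,"ry":0,"rz":0},
    {"x":0.187,"y":-0.866,"z":0,"rx":0,"ry":0,"rz":0}
  ]
}}

```text
t: 14.62
eef_pos: [451.1, -45.2, 339.8]
tcp_rot: [3.141, 0.0, 0.031]
ft_force: [-0.2, 0.2, -0.0]
opening: 0.396
grip_force: 0.0
```

Emit:
{"method": "step_arm", "body": {
  "plan": [
    {"x":0.187,"y":-0.866,"z":0,"rx":0,"ry":0,"rz":0},
    {"x":0.187,"y":-0.866,"z":0,"rx":0,"ry":0,"rz":0},
    {"x":0.187,"y":-0.866,"z":0,"rx":0,"ry":0,"rz":0},
    {"x":0.187,"y":-0.866,"z":0,"rx":0,"ry":0,"rz":0},
    {"x":0.187,"y":-0.866,"z":0,"rx":0,"ry":0,"rz":0},
    {"x":0.187,"y":-0.866,"z":0,"rx":0,"ry":0,"rz":0},
    {"x":0.187,"y":-0.866,"z":0,"rx":0,"ry":0,"rz":0},
    {"x":0.187,"y":-0.866,"z":0,"rx":0,"ry":0,"rz":0},
    {"x":0.187,"y":-0.866,"z":0,"rx":0,"ry":0,"rz":0},
    {"x":0.187,"y":-0.866,"z":0,"rx":0,"ry":0,"rz":0}
  ]
}}

```text
t: 15.45
eef_pos: [491.1, 172.5, 339.7]
tcp_rot: [3.141, 0.0, 0.031]
ft_force: [-0.5, 0.1, 0.5]
opening: 0.398
grip_force: 0.0
```

Run:
```python
from h import *
s=state();print(s['t'],s['eef_pos'],s['tcp_rot'],s['opening'],s['joints'])
c=cam('wrist'); W=pts(c); h,S,v=hsv(c); Z=W[...,2]
rects(c,(Z>132)&(Z<148)&(h<20)&(S>60),'plate')
c=cam('top'); np.savez('top5.npz',**{k:np.array(v) for k,v in c.items()}); W=pts(c); Z=W[...,2]; X=W[...,0];Y=W[...,1];h,S,v=hsv(c)
rects(c,(X>350)&(X<650)&(abs(Y+280)<80)&(Z>265)&(Z<292),' handle')
rects(c,(X>300)&(X<700)&(Y<-150)&(Z>232)&(Z<252),' cover')
rects(c,(X>380)&(X<700)&(abs(Y)<90)&(Z>8)&(Z<35)&(S<60)&(v>80),'term')
```

```text
15.45 [491.1383444  172.51920695 339.73930842] [3.14117537e+00 2.20748229e-05 3.13998120e-02] 0.3981800645522628 [ 2.11078759e-01  2.30214670e-01  1.62426446e+00 -4.23540191e-04
  1.28720984e+00  1.75059380e+00]
plate px [245. 127.] 705 rect [571.6 252.   58.7  10.6   1.9] z [135. 140. 142.]
plate px [168. 132.] 784 rect [564.2 329.5  58.8  10.8   1.3] z [134. 140. 142.]
plate px [322. 203.] 457 rect [497.8 172.   59.6   8.7   1.7] z [139. 141. 142.]
 handle px [462. 232.] 205 rect [ 449.7 -268.4  102.5   12.3   84.9] z [279. 285. 290.]
 cover px [459. 228.] 5589 rect [ 530.4 -276.8  188.1  356.    84.6] z [238. 243. 249.]
term px [344. 200.] 224 rect [577.7  13.3  31.8 100.7   6.5] z [12. 18. 24.]
term px [353. 246.] 225 rect [437.6 -11.8 101.9  33.7  63.4] z [13. 18. 24.]
```

Emit:
{"method": "step_arm", "body": {
  "plan": [
    {"x":0.27,"y":0.02,"z":0.75,"rx":0,"ry":0,"rz":0},
    {"x":0,"y":0,"z":0.75,"rx":0,"ry":0,"rz":0},
    {"x":0,"y":0,"z":0.75,"rx":0,"ry":0,"rz":0},
    {"x":0,"y":0,"z":0.75,"rx":0,"ry":0,"rz":0},
    {"x":0,"y":0,"z":0.75,"rx":0,"ry":0,"rz":0},
    {"x":0,"y":0,"z":0.75,"rx":0,"ry":0,"rz":0},
    {"x":0,"y":0,"z":0.75,"rx":0,"ry":0,"rz":0},
    {"x":0,"y":0,"z":0.75,"rx":0,"ry":0,"rz":0},
    {"x":0,"y":0,"z":0.75,"rx":0,"ry":0,"rz":0},
    {"x":0,"y":0,"z":0.75,"rx":0,"ry":0,"rz":0}
  ]
}}

```text
t: 16.38
eef_pos: [497.8, 170.5, 151.5]
tcp_rot: [3.141, -0.0, 0.031]
ft_force: [0.3, 0.0, 0.1]
opening: 0.401
grip_force: 0.0
```

Emit:
{"method": "step_arm", "body": {
  "plan": [
    {"x":0,"y":0,"z":0.3,"rx":0,"ry":0,"rz":0},
    {"x":0,"y":0,"z":0.3,"rx":0,"ry":0,"rz":0},
    {"x":0,"y":0,"z":0.3,"rx":0,"ry":0,"rz":0},
    {"x":0,"y":0,"z":0.3,"rx":0,"ry":0,"rz":0},
    {"x":0,"y":0,"z":0.3,"rx":0,"ry":0,"rz":0},
    {"x":0,"y":0,"z":0.3,"rx":0,"ry":0,"rz":0},
    {"x":0,"y":0,"z":0,"rx":0,"ry":0,"rz":0},
    {"x":0,"y":0,"z":0,"rx":0,"ry":0,"rz":0},
    {"x":0,"y":0,"z":0,"rx":0,"ry":0,"rz":0},
    {"x":0,"y":0,"z":0,"rx":0,"ry":0,"rz":0}
  ]
}}

```text
t: 17.22
eef_pos: [498.3, 171.7, 107.5]
tcp_rot: [-3.141, -0.001, 0.032]
ft_force: [0.5, 0.5, 0.1]
opening: 0.402
grip_force: 0.0
```

Emit:
{"method": "step_arm", "body": {
  "jaw": 1,
  "plan": [
    {"x":0,"y":0,"z":0,"rx":0,"ry":0,"rz":0},
    {"x":0,"y":0,"z":0,"rx":0,"ry":0,"rz":0},
    {"x":0,"y":0,"z":0,"rx":0,"ry":0,"rz":0},
    {"x":0,"y":0,"z":0,"rx":0,"ry":0,"rz":0},
    {"x":0,"y":0,"z":0,"rx":0,"ry":0,"rz":0},
    {"x":0,"y":0,"z":0,"rx":0,"ry":0,"rz":0},
    {"x":0,"y":0,"z":0,"rx":0,"ry":0,"rz":0},
    {"x":0,"y":0,"z":0,"rx":0,"ry":0,"rz":0},
    {"x":0,"y":0,"z":0,"rx":0,"ry":0,"rz":0},
    {"x":0,"y":0,"z":0,"rx":0,"ry":0,"rz":0}
  ]
}}

```text
t: 18.05
eef_pos: [498.1, 171.9, 107.2]
tcp_rot: [-3.141, -0.0, 0.032]
ft_force: [-0.5, 4.7, 1.3]
opening: 0.105
grip_force: 30.0
```

Emit:
{"method": "step_arm", "body": {
  "plan": [
    {"x":0,"y":0,"z":-0.3,"rx":0,"ry":0,"rz":0},
    {"x":0,"y":0,"z":-0.3,"rx":0,"ry":0,"rz":0},
    {"x":0,"y":0,"z":-0.4,"rx":0,"ry":0,"rz":0},
    {"x":0,"y":0,"z":-0.5,"rx":0,"ry":0,"rz":0},
    {"x":0,"y":0,"z":-0.5,"rx":0,"ry":0,"rz":0},
    {"x":0,"y":0,"z":-0.5,"rx":0,"ry":0,"rz":0},
    {"x":0,"y":0,"z":-0.5,"rx":0,"ry":0,"rz":0},
    {"x":0,"y":0,"z":-0.5,"rx":0,"ry":0,"rz":0},
    {"x":0,"y":0,"z":-0.5,"rx":0,"ry":0,"rz":0},
    {"x":0,"y":0,"z":-0.5,"rx":0,"ry":0,"rz":0}
  ]
}}

```text
t: 18.88
eef_pos: [497.8, 171.2, 220.0]
tcp_rot: [3.141, 0.001, 0.032]
ft_force: [0.4, 0.5, -1.5]
opening: 0.104
grip_force: 30.0
```

Emit:
{"method": "step_arm", "body": {
  "plan": [
    {"x":0,"y":0,"z":-0.66,"rx":0,"ry":0,"rz":0},
    {"x":0,"y":0,"z":-0.66,"rx":0,"ry":0,"rz":0},
    {"x":0,"y":0,"z":-0.66,"rx":0,"ry":0,"rz":-0.8},
    {"x":0,"y":0,"z":-0.66,"rx":0,"ry":0,"rz":-0.8},
    {"x":0,"y":0,"z":-0.66,"rx":0,"ry":0,"rz":-0.8},
    {"x":0,"y":0,"z":-0.66,"rx":0,"ry":0,"rz":-0.8},
    {"x":0,"y":0,"z":-0.66,"rx":0,"ry":0,"rz":-0.8},
    {"x":0,"y":0,"z":-0.66,"rx":0,"ry":0,"rz":-0.8},
    {"x":0,"y":0,"z":-0.66,"rx":0,"ry":0,"rz":-0.8},
    {"x":0,"y":0,"z":-0.66,"rx":0,"ry":0,"rz":-0.8}
  ]
}}

```text
t: 19.72
eef_pos: [497.8, 171.2, 385.2]
tcp_rot: [3.141, 0.001, 0.676]
ft_force: [0.1, -1.1, -1.1]
opening: 0.104
grip_force: 30.0
```

Emit:
{"method": "step_arm", "body": {
  "plan": [
    {"x":0,"y":0,"z":0,"rx":0,"ry":0,"rz":-0.81},
    {"x":0,"y":0,"z":0,"rx":0,"ry":0,"rz":-0.81},
    {"x":0,"y":0,"z":0,"rx":0,"ry":0,"rz":-0.81},
    {"x":0,"y":0,"z":0,"rx":0,"ry":0,"rz":-0.81},
    {"x":0,"y":0,"z":0,"rx":0,"ry":0,"rz":-0.81},
    {"x":0,"y":0,"z":0,"rx":0,"ry":0,"rz":-0.81},
    {"x":0,"y":0,"z":0,"rx":0,"ry":0,"rz":-0.81},
    {"x":0,"y":0,"z":0,"rx":0,"ry":0,"rz":-0.81},
    {"x":0,"y":0,"z":0,"rx":0,"ry":0,"rz":-0.81},
    {"x":0,"y":0,"z":0,"rx":0,"ry":0,"rz":-0.81}
  ]
}}

```text
t: 20.55
eef_pos: [497.9, 171.2, 384.3]
tcp_rot: [-3.141, 0.001, 1.486]
ft_force: [0.0, 0.5, -1.5]
opening: 0.106
grip_force: 30.0
```

Run:
```python
from h import *
s=state();print(s['eef_pos'],s['tcp_rot'],s['opening'],s['ft_force'])
c=cam('wrist'); save(c,'w6.png'); W=pts(c); h,S,v=hsv(c); Z=W[...,2]
rects(c,(h<20)&(S>60)&(Z>150),'brown'); rects(c,(h<20)&(S>60)&(Z>120)&(Z<150),'plates')
c=cam('scene'); W=pts(c); h,S,v=hsv(c); Z=W[...,2];X=W[...,0];Y=W[...,1]
rects(c,(h<20)&(S>60)&(Z>200)&(X>460)&(X<560)&(abs(Y-172)<60),'brown')
```

```text
[497.88319174 171.2012145  384.27516388] [-3.14089413e+00  8.13740821e-04  1.48561907e+00] 0.10571699295421101 [ 0.03795445  0.52870359 -1.52154431]
brown px [322. 277.] 2938 rect [498.1 182.   39.8  10.5  85.5] z [324. 417. 418.]
brown px [346. 360.] 323 rect [505.8 190.7  29.7   2.3  88.6] z [471. 482. 485.]
brown px [297. 360.] 320 rect [492.7 192.6  27.5   2.3  80.5] z [472. 482. 485.]
brown px [322. 378.] 146 rect [496.7 167.9  54.5   9.8  86. ] z [417. 418. 480.]
brown px [304. 413.] 3086 rect [487.5 178.   32.9  78.8  84.9] z [487. 490. 492.]
plates px [371.  50.] 767 rect [563.3 329.3  58.7  10.6   1.7] z [125. 140. 142.]
plates px [381. 125.] 500 rect [571.4 252.1  59.7  10.    1.9] z [139. 140. 142.]
plates px [  5. 319.] 160 rect [54.2 47.3  4.4 22.8 39.1] z [121. 128. 139.]
brown px [369.  38.] 2590 rect [509.4 171.8  96.8 119.5   0.6] z [614. 676. 705.]
brown px [346. 122.] 35 rect [494.2 144.9  17.   27.1  88.7] z [475. 485. 498.]
brown px [366. 120.] 37 rect [528.  171.3  25.9  57.3  58.6] z [488. 492. 508.]
brown px [351. 130.] 40 rect [522.7 140.3  17.2  12.1  66.6] z [470. 481. 488.]
brown px [355. 176.] 1112 rect [500.1 169.6  60.2  22.7  82.2] z [292. 348. 413.]
```

Emit:
{"method": "step_arm", "body": {
  "plan": [
    {"x":-0.886,"y":0.32,"z":0,"rx":0,"ry":0,"rz":0},
    {"x":-0.886,"y":0.32,"z":0,"rx":0,"ry":0,"rz":0},
    {"x":-0.886,"y":0.32,"z":0,"rx":0,"ry":0,"rz":0},
    {"x":-0.886,"y":0.32,"z":0,"rx":0,"ry":0,"rz":0},
    {"x":-0.886,"y":0.32,"z":0,"rx":0,"ry":0,"rz":0},
    {"x":-0.886,"y":0.32,"z":0,"rx":0,"ry":0,"rz":0},
    {"x":-0.886,"y":0.32,"z":0,"rx":0,"ry":0,"rz":0},
    {"x":-0.886,"y":0.32,"z":0,"rx":0,"ry":0,"rz":0},
    {"x":-0.886,"y":0.32,"z":0,"rx":0,"ry":0,"rz":0},
    {"x":-0.886,"y":0.32,"z":0,"rx":0,"ry":0,"rz":0}
  ]
}}

```text
t: 21.48
eef_pos: [558.1, -57.5, 384.4]
tcp_rot: [-3.141, 0.0, 1.478]
ft_force: [0.0, 0.3, -0.9]
opening: 0.102
grip_force: 30.0
```

Emit:
{"method": "step_arm", "body": {
  "plan": [
    {"x":-0.886,"y":0.32,"z":0,"rx":0,"ry":0,"rz":0},
    {"x":-0.886,"y":0.32,"z":0,"rx":0,"ry":0,"rz":0},
    {"x":-0.886,"y":0.32,"z":0,"rx":0,"ry":0,"rz":0},
    {"x":-0.886,"y":0.32,"z":0,"rx":0,"ry":0,"rz":0},
    {"x":-0.886,"y":0.32,"z":0,"rx":0,"ry":0,"rz":0},
    {"x":-0.886,"y":0.32,"z":0,"rx":0,"ry":0,"rz":0},
    {"x":-0.886,"y":0.32,"z":0,"rx":0,"ry":0,"rz":0},
    {"x":-0.886,"y":0.32,"z":0,"rx":0,"ry":0,"rz":0},
    {"x":-0.886,"y":0.32,"z":0,"rx":0,"ry":0,"rz":0},
    {"x":-0.886,"y":0.32,"z":0,"rx":0,"ry":0,"rz":0}
  ]
}}

```text
t: 22.32
eef_pos: [618.0, -285.2, 384.2]
tcp_rot: [-3.141, -0.0, 1.478]
ft_force: [0.0, 0.1, -1.4]
opening: 0.102
grip_force: 30.0
```

Run:
```python
from h import *
s=state();print(s['eef_pos'],s['opening'])
c=cam('wrist'); save(c,'w7.png')
```

```text
[ 617.99297776 -285.22895787  384.19273849] 0.10161361390857122
```

View pics/w7.png

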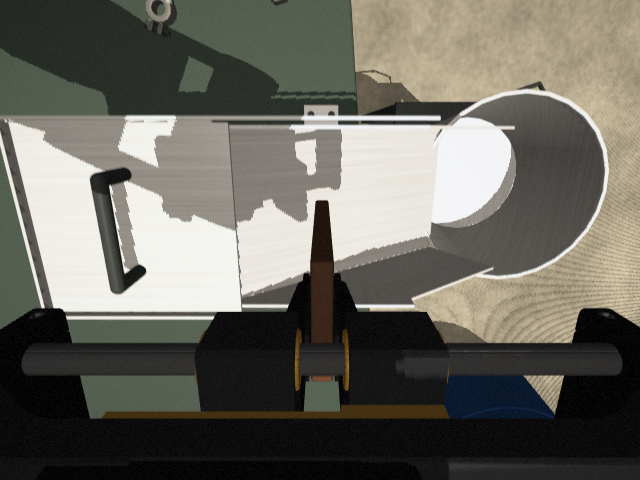

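The wrist view shows the plate at (322,270) over the open mouth, which runs from about x px 235 to 435, with the bucket beyond. I'll lower and release.

Emit:
{"method": "step_arm", "body": {
  "plan": [
    {"x":0,"y":0,"z":0.6,"rx":0,"ry":0,"rz":0},
    {"x":0,"y":0,"z":0.6,"rx":0,"ry":0,"rz":0},
    {"x":0,"y":0,"z":0.6,"rx":0,"ry":0,"rz":0},
    {"x":0,"y":0,"z":0.6,"rx":0,"ry":0,"rz":0},
    {"x":0,"y":0,"z":0.6,"rx":0,"ry":0,"rz":0},
    {"x":0,"y":0,"z":0.4,"rx":0,"ry":0,"rz":0},
    {"x":0,"y":0,"z":0,"rx":0,"ry":0,"rz":0},
    {"x":0,"y":0,"z":0,"rx":0,"ry":0,"rz":0},
    {"x":0,"y":0,"z":0,"rx":0,"ry":0,"rz":0},
    {"x":0,"y":0,"z":0,"rx":0,"ry":0,"rz":0}
  ]
}}

```text
t: 23.2
eef_pos: [618.3, -284.0, 300.7]
tcp_rot: [3.14, 0.001, 1.481]
ft_force: [0.2, 0.0, 0.0]
opening: 0.102
grip_force: 30.0
```

Emit:
{"method": "step_arm", "body": {
  "jaw": 0.2,
  "plan": [
    {"x":0,"y":0,"z":0,"rx":0,"ry":0,"rz":0},
    {"x":0,"y":0,"z":0,"rx":0,"ry":0,"rz":0},
    {"x":0,"y":0,"z":0,"rx":0,"ry":0,"rz":0},
    {"x":0,"y":0,"z":0,"rx":0,"ry":0,"rz":0},
    {"x":0,"y":0,"z":0,"rx":0,"ry":0,"rz":0},
    {"x":0,"y":0,"z":0,"rx":0,"ry":0,"rz":0},
    {"x":0,"y":0,"z":-0.5,"rx":0,"ry":0,"rz":0},
    {"x":0,"y":0,"z":-0.5,"rx":0,"ry":0,"rz":0},
    {"x":0,"y":0,"z":-0.5,"rx":0,"ry":0,"rz":0},
    {"x":0,"y":0,"z":-0.5,"rx":0,"ry":0,"rz":0}
  ]
}}

```text
t: 24.03
eef_pos: [618.0, -283.8, 350.2]
tcp_rot: [-3.142, -0.0, 1.482]
ft_force: [-0.7, -0.7, 0.4]
opening: 0.399
grip_force: 0.0
```

Run:
```python
from h import *
s=state();print(s['eef_pos'],s['tcp_rot'],s['opening'])
for n in ('wrist','scene'):
    c=cam(n); save(c,n+'8.png'); W=pts(c); h,S,v=hsv(c); Z=W[...,2];X=W[...,0];Y=W[...,1]
    rects(c,(h<20)&(S>70)&(v>30)&(Z<300)&(X>450)&(Y<-120),n+'brown')
```

```text
[ 618.02042336 -283.82864843  350.18304836] [-3.14152417e+00 -1.41647543e-04  1.48180282e+00] 0.3991797511443871
wristbrown px [483. 174.] 2496 rect [ 904.  -305.4   59.7  135.6   73.5] z [-116. -114. -112.]
```

Emit:
{"method": "step_arm", "body": {
  "plan": [
    {"x":0,"y":0,"z":0,"rx":0,"ry":0,"rz":0.9},
    {"x":0,"y":0,"z":0,"rx":0,"ry":0,"rz":0.9},
    {"x":0,"y":0,"z":0,"rx":0,"ry":0,"rz":0.9},
    {"x":0,"y":0,"z":0,"rx":0,"ry":0,"rz":0.9},
    {"x":0,"y":0,"z":0,"rx":0,"ry":0,"rz":0.9},
    {"x":0,"y":0,"z":0,"rx":0,"ry":0,"rz":0.9},
    {"x":0,"y":0,"z":0,"rx":0,"ry":0,"rz":0.9},
    {"x":0,"y":0,"z":0,"rx":0,"ry":0,"rz":0.9},
    {"x":0,"y":0,"z":0,"rx":0,"ry":0,"rz":0.9},
    {"x":0,"y":0,"z":0,"rx":0,"ry":0,"rz":0.9}
  ]
}}

```text
t: 24.97
eef_pos: [617.9, -283.8, 348.5]
tcp_rot: [-3.141, 0.0, 0.577]
ft_force: [0.7, 0.1, -1.1]
opening: 0.4
grip_force: 0.0
```

Emit:
{"method": "step_arm", "body": {
  "plan": [
    {"x":0,"y":0,"z":0,"rx":0,"ry":0,"rz":0.9},
    {"x":0,"y":0,"z":0,"rx":0,"ry":0,"rz":0.9},
    {"x":0,"y":0,"z":0,"rx":0,"ry":0,"rz":0.9},
    {"x":0,"y":0,"z":0,"rx":0,"ry":0,"rz":0.9},
    {"x":0,"y":0,"z":0,"rx":0,"ry":0,"rz":0.9},
    {"x":0,"y":0,"z":0,"rx":0,"ry":0,"rz":1.0},
    {"x":-0.05,"y":-0.9,"z":0,"rx":0,"ry":0,"rz":0},
    {"x":-0.05,"y":-0.9,"z":0,"rx":0,"ry":0,"rz":0},
    {"x":-0.05,"y":-0.9,"z":0,"rx":0,"ry":0,"rz":0},
    {"x":-0.05,"y":-0.9,"z":0,"rx":0,"ry":0,"rz":0}
  ]
}}

```text
t: 25.8
eef_pos: [609.8, -193.2, 348.5]
tcp_rot: [-3.141, 0.001, 0.031]
ft_force: [0.4, 0.7, 0.5]
opening: 0.397
grip_force: 0.0
```

Emit:
{"method": "step_arm", "body": {
  "plan": [
    {"x":-0.05,"y":-0.9,"z":0.2,"rx":0,"ry":0,"rz":0},
    {"x":-0.05,"y":-0.9,"z":0.2,"rx":0,"ry":0,"rz":0},
    {"x":-0.05,"y":-0.9,"z":0.2,"rx":0,"ry":0,"rz":0},
    {"x":-0.05,"y":-0.9,"z":0.2,"rx":0,"ry":0,"rz":0},
    {"x":-0.05,"y":-0.9,"z":0.2,"rx":0,"ry":0,"rz":0},
    {"x":-0.05,"y":-0.9,"z":0.2,"rx":0,"ry":0,"rz":0},
    {"x":-0.05,"y":-0.9,"z":0.2,"rx":0,"ry":0,"rz":0},
    {"x":-0.05,"y":-0.9,"z":0.2,"rx":0,"ry":0,"rz":0},
    {"x":-0.05,"y":-0.9,"z":0.2,"rx":0,"ry":0,"rz":0},
    {"x":-0.05,"y":-0.9,"z":0.2,"rx":0,"ry":0,"rz":0}
  ]
}}

```text
t: 26.63
eef_pos: [590.0, 31.5, 298.5]
tcp_rot: [-3.141, 0.001, 0.032]
ft_force: [-0.1, 0.5, -0.5]
opening: 0.401
grip_force: 0.0
```

Emit:
{"method": "step_arm", "body": {
  "plan": [
    {"x":-0.05,"y":-0.9,"z":0.3,"rx":0,"ry":0,"rz":0},
    {"x":-0.05,"y":-0.9,"z":0.3,"rx":0,"ry":0,"rz":0},
    {"x":-0.05,"y":-0.9,"z":0.3,"rx":0,"ry":0,"rz":0},
    {"x":-0.05,"y":-0.9,"z":0.3,"rx":0,"ry":0,"rz":0},
    {"x":-0.05,"y":-0.9,"z":0.3,"rx":0,"ry":0,"rz":0},
    {"x":-0.05,"y":-0.9,"z":0.3,"rx":0,"ry":0,"rz":0},
    {"x":-0.05,"y":-0.9,"z":0.3,"rx":0,"ry":0,"rz":0},
    {"x":-0.05,"y":-0.9,"z":0.3,"rx":0,"ry":0,"rz":0},
    {"x":-0.05,"y":-0.9,"z":0.3,"rx":0,"ry":0,"rz":0},
    {"x":-0.05,"y":-0.9,"z":0.3,"rx":0,"ry":0,"rz":0}
  ]
}}

```text
t: 27.47
eef_pos: [570.3, 255.9, 223.4]
tcp_rot: [3.141, 0.001, 0.032]
ft_force: [-0.4, 0.3, -0.3]
opening: 0.397
grip_force: 0.0
```

Run:
```python
from h import *
s=state();print(s['t'],s['eef_pos'],s['tcp_rot'],s['opening'])
c=cam('wrist'); W=pts(c); h,S,v=hsv(c); Z=W[...,2]
rects(c,(Z>132)&(Z<148)&(h<20)&(S>60),'plate')
```

```text
27.4667 [570.33360928 255.91391742 223.43832125] [3.14140599e+00 7.74224538e-04 3.17962026e-02] 0.3974979536122471
plate px [326. 239.] 985 rect [571.9 252.4  59.7   9.3   1.7] z [139. 140. 142.]
plate px [224. 244.] 1179 rect [564.5 329.9  59.3  10.6   1.7] z [134. 140. 141.]
```

Emit:
{"method": "step_arm", "body": {
  "plan": [
    {"x":0.05,"y":0.11,"z":0.5,"rx":0,"ry":0,"rz":0},
    {"x":0,"y":0,"z":0.5,"rx":0,"ry":0,"rz":0},
    {"x":0,"y":0,"z":0.5,"rx":0,"ry":0,"rz":0},
    {"x":0,"y":0,"z":0.5,"rx":0,"ry":0,"rz":0},
    {"x":0,"y":0,"z":0.5,"rx":0,"ry":0,"rz":0},
    {"x":0,"y":0,"z":0.5,"rx":0,"ry":0,"rz":0},
    {"x":0,"y":0,"z":0.5,"rx":0,"ry":0,"rz":0},
    {"x":0,"y":0,"z":0.5,"rx":0,"ry":0,"rz":0},
    {"x":0,"y":0,"z":0.4,"rx":0,"ry":0,"rz":0},
    {"x":0,"y":0,"z":0.24,"rx":0,"ry":0,"rz":0}
  ]
}}

```text
t: 28.35
eef_pos: [571.6, 251.9, 107.0]
tcp_rot: [3.141, 0.002, 0.032]
ft_force: [0.2, 0.4, -0.0]
opening: 0.397
grip_force: 0.0
```

Emit:
{"method": "step_arm", "body": {
  "jaw": 1,
  "plan": [
    {"x":0,"y":0,"z":0,"rx":0,"ry":0,"rz":0},
    {"x":0,"y":0,"z":0,"rx":0,"ry":0,"rz":0},
    {"x":0,"y":0,"z":0,"rx":0,"ry":0,"rz":0},
    {"x":0,"y":0,"z":0,"rx":0,"ry":0,"rz":0},
    {"x":0,"y":0,"z":0,"rx":0,"ry":0,"rz":0},
    {"x":0,"y":0,"z":0,"rx":0,"ry":0,"rz":0},
    {"x":0,"y":0,"z":0,"rx":0,"ry":0,"rz":0},
    {"x":0,"y":0,"z":0,"rx":0,"ry":0,"rz":0},
    {"x":0,"y":0,"z":0,"rx":0,"ry":0,"rz":0},
    {"x":0,"y":0,"z":0,"rx":0,"ry":0,"rz":0}
  ]
}}

```text
t: 29.18
eef_pos: [572.4, 252.3, 109.2]
tcp_rot: [-3.141, -0.001, 0.032]
ft_force: [-0.7, 0.1, 5.7]
opening: 0.103
grip_force: 30.0
```

Emit:
{"method": "step_arm", "body": {
  "plan": [
    {"x":0,"y":0,"z":-0.3,"rx":0,"ry":0,"rz":0},
    {"x":0,"y":0,"z":-0.3,"rx":0,"ry":0,"rz":0},
    {"x":0,"y":0,"z":-0.4,"rx":0,"ry":0,"rz":0},
    {"x":0,"y":0,"z":-0.5,"rx":0,"ry":0,"rz":0},
    {"x":0,"y":0,"z":-0.5,"rx":0,"ry":0,"rz":0},
    {"x":0,"y":0,"z":-0.5,"rx":0,"ry":0,"rz":0},
    {"x":0,"y":0,"z":-0.5,"rx":0,"ry":0,"rz":0},
    {"x":0,"y":0,"z":-0.5,"rx":0,"ry":0,"rz":0},
    {"x":0,"y":0,"z":-0.5,"rx":0,"ry":0,"rz":0},
    {"x":0,"y":0,"z":-0.5,"rx":0,"ry":0,"rz":0}
  ]
}}

```text
t: 30.02
eef_pos: [572.4, 252.0, 223.2]
tcp_rot: [-3.142, -0.001, 0.032]
ft_force: [-0.0, 0.5, -2.0]
opening: 0.103
grip_force: 30.0
```

Emit:
{"method": "step_arm", "body": {
  "plan": [
    {"x":0,"y":0,"z":-0.66,"rx":0,"ry":0,"rz":0},
    {"x":0,"y":0,"z":-0.66,"rx":0,"ry":0,"rz":0},
    {"x":0,"y":0,"z":-0.66,"rx":0,"ry":0,"rz":-0.8},
    {"x":0,"y":0,"z":-0.66,"rx":0,"ry":0,"rz":-0.8},
    {"x":0,"y":0,"z":-0.66,"rx":0,"ry":0,"rz":-0.8},
    {"x":0,"y":0,"z":-0.66,"rx":0,"ry":0,"rz":-0.8},
    {"x":0,"y":0,"z":-0.66,"rx":0,"ry":0,"rz":-0.8},
    {"x":0,"y":0,"z":-0.66,"rx":0,"ry":0,"rz":-0.8},
    {"x":0,"y":0,"z":-0.66,"rx":0,"ry":0,"rz":-0.8},
    {"x":0,"y":0,"z":-0.66,"rx":0,"ry":0,"rz":-0.8}
  ]
}}

```text
t: 30.85
eef_pos: [571.8, 251.8, 388.5]
tcp_rot: [3.141, -0.001, 0.676]
ft_force: [-1.0, -0.0, -1.0]
opening: 0.103
grip_force: 30.0
```

Emit:
{"method": "step_arm", "body": {
  "plan": [
    {"x":0,"y":0,"z":0,"rx":0,"ry":0,"rz":-0.81},
    {"x":0,"y":0,"z":0,"rx":0,"ry":0,"rz":-0.81},
    {"x":0,"y":0,"z":0,"rx":0,"ry":0,"rz":-0.81},
    {"x":0,"y":0,"z":0,"rx":0,"ry":0,"rz":-0.81},
    {"x":0,"y":0,"z":0,"rx":0,"ry":0,"rz":-0.81},
    {"x":0,"y":0,"z":0,"rx":0,"ry":0,"rz":-0.81},
    {"x":0,"y":0,"z":0,"rx":0,"ry":0,"rz":-0.81},
    {"x":0,"y":0,"z":0,"rx":0,"ry":0,"rz":-0.81},
    {"x":0,"y":0,"z":0,"rx":0,"ry":0,"rz":-0.81},
    {"x":0,"y":0,"z":0,"rx":0,"ry":0,"rz":-0.81}
  ]
}}

```text
t: 31.68
eef_pos: [571.9, 251.8, 387.6]
tcp_rot: [3.14, -0.0, 1.486]
ft_force: [-0.0, 0.6, -1.1]
opening: 0.104
grip_force: 30.0
```

Emit:
{"method": "step_arm", "body": {
  "plan": [
    {"x":-0.884,"y":0.152,"z":0,"rx":0,"ry":0,"rz":0},
    {"x":-0.884,"y":0.152,"z":0,"rx":0,"ry":0,"rz":0},
    {"x":-0.884,"y":0.152,"z":0,"rx":0,"ry":0,"rz":0},
    {"x":-0.884,"y":0.152,"z":0,"rx":0,"ry":0,"rz":0},
    {"x":-0.884,"y":0.152,"z":0,"rx":0,"ry":0,"rz":0},
    {"x":-0.884,"y":0.152,"z":0,"rx":0,"ry":0,"rz":0},
    {"x":-0.884,"y":0.152,"z":0,"rx":0,"ry":0,"rz":0},
    {"x":-0.884,"y":0.152,"z":0,"rx":0,"ry":0,"rz":0},
    {"x":-0.884,"y":0.152,"z":0,"rx":0,"ry":0,"rz":0},
    {"x":-0.884,"y":0.152,"z":0,"rx":0,"ry":0,"rz":0}
  ]
}}

```text
t: 32.52
eef_pos: [590.0, 27.4, 387.7]
tcp_rot: [3.14, 0.0, 1.482]
ft_force: [-0.6, 0.3, -2.0]
opening: 0.106
grip_force: 30.0
```

Emit:
{"method": "step_arm", "body": {
  "plan": [
    {"x":-0.884,"y":0.152,"z":0,"rx":0,"ry":0,"rz":0},
    {"x":-0.884,"y":0.152,"z":0,"rx":0,"ry":0,"rz":0},
    {"x":-0.884,"y":0.152,"z":0,"rx":0,"ry":0,"rz":0},
    {"x":-0.884,"y":0.152,"z":0,"rx":0,"ry":0,"rz":0},
    {"x":-0.884,"y":0.152,"z":0,"rx":0,"ry":0,"rz":0},
    {"x":-0.884,"y":0.152,"z":0,"rx":0,"ry":0,"rz":0},
    {"x":-0.884,"y":0.152,"z":0,"rx":0,"ry":0,"rz":0},
    {"x":-0.884,"y":0.152,"z":0,"rx":0,"ry":0,"rz":0},
    {"x":-0.884,"y":0.152,"z":0,"rx":0,"ry":0,"rz":0},
    {"x":-0.884,"y":0.152,"z":0,"rx":0,"ry":0,"rz":0}
  ]
}}

```text
t: 33.35
eef_pos: [608.1, -196.0, 387.6]
tcp_rot: [3.141, 0.001, 1.482]
ft_force: [0.1, -0.4, -2.5]
opening: 0.107
grip_force: 30.0
```

Emit:
{"method": "step_arm", "body": {
  "plan": [
    {"x":-0.884,"y":0.152,"z":0,"rx":0,"ry":0,"rz":0},
    {"x":-0.884,"y":0.152,"z":0,"rx":0,"ry":0,"rz":0},
    {"x":-0.884,"y":0.152,"z":0,"rx":0,"ry":0,"rz":0},
    {"x":-0.884,"y":0.152,"z":0,"rx":0,"ry":0,"rz":0},
    {"x":0,"y":0,"z":0.58,"rx":0,"ry":0,"rz":0},
    {"x":0,"y":0,"z":0.58,"rx":0,"ry":0,"rz":0},
    {"x":0,"y":0,"z":0.58,"rx":0,"ry":0,"rz":0},
    {"x":0,"y":0,"z":0.58,"rx":0,"ry":0,"rz":0},
    {"x":0,"y":0,"z":0.58,"rx":0,"ry":0,"rz":0},
    {"x":0,"y":0,"z":0.58,"rx":0,"ry":0,"rz":0}
  ]
}}

```text
t: 34.18
eef_pos: [615.6, -284.4, 300.0]
tcp_rot: [3.141, 0.001, 1.482]
ft_force: [0.2, 0.4, -1.3]
opening: 0.107
grip_force: 30.0
```

Emit:
{"method": "step_arm", "body": {
  "jaw": 0.2,
  "plan": [
    {"x":0,"y":0,"z":0,"rx":0,"ry":0,"rz":0},
    {"x":0,"y":0,"z":0,"rx":0,"ry":0,"rz":0},
    {"x":0,"y":0,"z":0,"rx":0,"ry":0,"rz":0},
    {"x":0,"y":0,"z":0,"rx":0,"ry":0,"rz":0},
    {"x":0,"y":0,"z":0,"rx":0,"ry":0,"rz":0},
    {"x":0,"y":0,"z":0,"rx":0,"ry":0,"rz":0},
    {"x":0,"y":0,"z":-0.5,"rx":0,"ry":0,"rz":0},
    {"x":0,"y":0,"z":-0.5,"rx":0,"ry":0,"rz":0},
    {"x":0,"y":0,"z":-0.5,"rx":0,"ry":0,"rz":0},
    {"x":0,"y":0,"z":-0.5,"rx":0,"ry":0,"rz":0}
  ]
}}

```text
t: 35.02
eef_pos: [615.9, -284.2, 350.1]
tcp_rot: [3.141, 0.0, 1.482]
ft_force: [-0.5, -0.2, 0.3]
opening: 0.399
grip_force: 0.0
```

Run:
```python
from h import *
s=state();print(s['eef_pos'],s['tcp_rot'],s['opening'])
for n in ('wrist','top'):
    c=cam(n); save(c,n+'9.png'); W=pts(c); h,S,v=hsv(c); Z=W[...,2];X=W[...,0];Y=W[...,1]
    rects(c,(h<20)&(S>70)&(v>30)&(Z<300)&(X>450)&(Y<-120),n+'brown')
    rects(c,(X>380)&(X<700)&(abs(Y)<90)&(Z>8)&(Z<35)&(S<60)&(v>80),n+'term')
```

```text
[ 615.88376892 -284.18252426  350.05141336] [3.14132861e+00 7.62978988e-05 1.48178818e+00] 0.3989673222489283
wristbrown px [484. 178.] 3364 rect [ 907.8 -306.6  148.6   99.     2.4] z [-115. -105. -103.]
wristterm px [183.  14.] 422 rect [464.5 -52.3  36.5  33.7  73.7] z [18. 21. 23.]
topbrown px [440. 108.] 787 rect [ 907.9 -317.7  140.9   72.     3.9] z [-117. -106.  -99.]
topterm px [344. 200.] 236 rect [581.3  14.6  33.  100.5  17.2] z [12. 18. 24.]
topterm px [359. 232.] 123 rect [485.1 -24.6 100.7  23.7  66.1] z [12. 19. 24.]
```

Emit:
{"method": "step_arm", "body": {
  "plan": [
    {"x":0,"y":0,"z":0,"rx":0,"ry":0,"rz":0.967},
    {"x":0,"y":0,"z":0,"rx":0,"ry":0,"rz":0.967},
    {"x":0,"y":0,"z":0,"rx":0,"ry":0,"rz":0.967},
    {"x":0,"y":0,"z":0,"rx":0,"ry":0,"rz":0.967},
    {"x":0,"y":0,"z":0,"rx":0,"ry":0,"rz":0.967},
    {"x":0,"y":0,"z":0,"rx":0,"ry":0,"rz":0.967},
    {"x":0,"y":0,"z":0,"rx":0,"ry":0,"rz":0.967},
    {"x":0,"y":0,"z":0,"rx":0,"ry":0,"rz":0.967},
    {"x":0,"y":0,"z":0,"rx":0,"ry":0,"rz":0.967},
    {"x":0,"y":0,"z":0,"rx":0,"ry":0,"rz":0.967}
  ]
}}

```text
t: 35.95
eef_pos: [615.8, -284.1, 348.2]
tcp_rot: [-3.141, 0.0, 0.51]
ft_force: [-0.3, -0.6, 0.2]
opening: 0.398
grip_force: 0.0
```

Emit:
{"method": "step_arm", "body": {
  "plan": [
    {"x":0,"y":0,"z":0,"rx":0,"ry":0,"rz":0.967},
    {"x":0,"y":0,"z":0,"rx":0,"ry":0,"rz":0.967},
    {"x":0,"y":0,"z":0,"rx":0,"ry":0,"rz":0.967},
    {"x":0,"y":0,"z":0,"rx":0,"ry":0,"rz":0.967},
    {"x":0,"y":0,"z":0,"rx":0,"ry":0,"rz":0.967},
    {"x":-0.05,"y":-0.98,"z":0,"rx":0,"ry":0,"rz":0},
    {"x":-0.05,"y":-0.98,"z":0,"rx":0,"ry":0,"rz":0},
    {"x":-0.05,"y":-0.98,"z":0,"rx":0,"ry":0,"rz":0},
    {"x":-0.05,"y":-0.98,"z":0,"rx":0,"ry":0,"rz":0},
    {"x":-0.05,"y":-0.98,"z":0,"rx":0,"ry":0,"rz":0}
  ]
}}

```text
t: 36.78
eef_pos: [605.4, -160.8, 348.3]
tcp_rot: [-3.141, 0.001, 0.031]
ft_force: [0.5, -0.4, -1.1]
opening: 0.398
grip_force: 0.0
```

Emit:
{"method": "step_arm", "body": {
  "plan": [
    {"x":-0.05,"y":-0.98,"z":0.2,"rx":0,"ry":0,"rz":0},
    {"x":-0.05,"y":-0.98,"z":0.2,"rx":0,"ry":0,"rz":0},
    {"x":-0.05,"y":-0.98,"z":0.2,"rx":0,"ry":0,"rz":0},
    {"x":-0.05,"y":-0.98,"z":0.2,"rx":0,"ry":0,"rz":0},
    {"x":-0.05,"y":-0.98,"z":0.2,"rx":0,"ry":0,"rz":0},
    {"x":-0.05,"y":-0.98,"z":0.2,"rx":0,"ry":0,"rz":0},
    {"x":-0.05,"y":-0.98,"z":0.2,"rx":0,"ry":0,"rz":0},
    {"x":-0.05,"y":-0.98,"z":0.2,"rx":0,"ry":0,"rz":0},
    {"x":-0.05,"y":-0.98,"z":0.2,"rx":0,"ry":0,"rz":0},
    {"x":-0.05,"y":-0.98,"z":0.2,"rx":0,"ry":0,"rz":0}
  ]
}}

```text
t: 37.62
eef_pos: [585.2, 83.7, 298.3]
tcp_rot: [-3.142, 0.001, 0.031]
ft_force: [0.9, 1.0, -0.4]
opening: 0.401
grip_force: 0.0
```

Emit:
{"method": "step_arm", "body": {
  "plan": [
    {"x":-0.05,"y":-0.98,"z":0.3,"rx":0,"ry":0,"rz":0},
    {"x":-0.05,"y":-0.98,"z":0.3,"rx":0,"ry":0,"rz":0},
    {"x":-0.05,"y":-0.98,"z":0.3,"rx":0,"ry":0,"rz":0},
    {"x":-0.05,"y":-0.98,"z":0.3,"rx":0,"ry":0,"rz":0},
    {"x":-0.05,"y":-0.98,"z":0.3,"rx":0,"ry":0,"rz":0},
    {"x":-0.05,"y":-0.98,"z":0.3,"rx":0,"ry":0,"rz":0},
    {"x":-0.05,"y":-0.98,"z":0.3,"rx":0,"ry":0,"rz":0},
    {"x":-0.05,"y":-0.98,"z":0.3,"rx":0,"ry":0,"rz":0},
    {"x":-0.05,"y":-0.98,"z":0.3,"rx":0,"ry":0,"rz":0},
    {"x":-0.05,"y":-0.98,"z":0.3,"rx":0,"ry":0,"rz":0}
  ]
}}

```text
t: 38.45
eef_pos: [565.0, 328.1, 223.1]
tcp_rot: [3.141, 0.001, 0.031]
ft_force: [-0.0, -0.5, -0.1]
opening: 0.401
grip_force: 0.0
```

Run:
```python
from h import *
c=cam('wrist'); s=state();print(s['t'],s['eef_pos'],s['tcp_rot'],s['opening'])
W=pts(c); h,S,v=hsv(c); Z=W[...,2]
rects(c,(Z>132)&(Z<148)&(h<20)&(S>60),'plate')
```

```text
38.5 [563.93694479 331.52511892 221.37026571] [-3.14132406e+00  2.40940471e-03  3.32602269e-02] 0.39931709959708106
plate px [319. 241.] 1000 rect [564.3 330.2  59.5   9.6   1.9] z [139. 140. 142.]
```

Emit:
{"method": "step_arm", "body": {
  "plan": [
    {"x":-0.03,"y":-0.1,"z":0.5,"rx":0,"ry":0,"rz":0},
    {"x":0,"y":0,"z":0.5,"rx":0,"ry":0,"rz":0},
    {"x":0,"y":0,"z":0.5,"rx":0,"ry":0,"rz":0},
    {"x":0,"y":0,"z":0.5,"rx":0,"ry":0,"rz":0},
    {"x":0,"y":0,"z":0.5,"rx":0,"ry":0,"rz":0},
    {"x":0,"y":0,"z":0.5,"rx":0,"ry":0,"rz":0},
    {"x":0,"y":0,"z":0.5,"rx":0,"ry":0,"rz":0},
    {"x":0,"y":0,"z":0.5,"rx":0,"ry":0,"rz":0},
    {"x":0,"y":0,"z":0.4,"rx":0,"ry":0,"rz":0},
    {"x":0,"y":0,"z":0.22,"rx":0,"ry":0,"rz":0}
  ]
}}

```text
t: 39.33
eef_pos: [564.3, 329.3, 106.9]
tcp_rot: [3.141, 0.002, 0.031]
ft_force: [-0.9, -0.1, 0.0]
opening: 0.402
grip_force: 0.0
```

Emit:
{"method": "step_arm", "body": {
  "jaw": 1,
  "plan": [
    {"x":0,"y":0,"z":0,"rx":0,"ry":0,"rz":0},
    {"x":0,"y":0,"z":0,"rx":0,"ry":0,"rz":0},
    {"x":0,"y":0,"z":0,"rx":0,"ry":0,"rz":0},
    {"x":0,"y":0,"z":0,"rx":0,"ry":0,"rz":0},
    {"x":0,"y":0,"z":0,"rx":0,"ry":0,"rz":0},
    {"x":0,"y":0,"z":0,"rx":0,"ry":0,"rz":0},
    {"x":0,"y":0,"z":0,"rx":0,"ry":0,"rz":0},
    {"x":0,"y":0,"z":0,"rx":0,"ry":0,"rz":0},
    {"x":0,"y":0,"z":0,"rx":0,"ry":0,"rz":0},
    {"x":0,"y":0,"z":0,"rx":0,"ry":0,"rz":0}
  ]
}}

```text
t: 40.17
eef_pos: [564.9, 330.1, 109.3]
tcp_rot: [-3.14, -0.001, 0.031]
ft_force: [-1.1, 5.4, 4.4]
opening: 0.102
grip_force: 30.0
```

Emit:
{"method": "step_arm", "body": {
  "plan": [
    {"x":0,"y":0,"z":-0.3,"rx":0,"ry":0,"rz":0},
    {"x":0,"y":0,"z":-0.3,"rx":0,"ry":0,"rz":0},
    {"x":0,"y":0,"z":-0.4,"rx":0,"ry":0,"rz":0},
    {"x":0,"y":0,"z":-0.5,"rx":0,"ry":0,"rz":0},
    {"x":0,"y":0,"z":-0.5,"rx":0,"ry":0,"rz":0},
    {"x":0,"y":0,"z":-0.5,"rx":0,"ry":0,"rz":0},
    {"x":0,"y":0,"z":-0.5,"rx":0,"ry":0,"rz":0},
    {"x":0,"y":0,"z":-0.5,"rx":0,"ry":0,"rz":0},
    {"x":0,"y":0,"z":-0.5,"rx":0,"ry":0,"rz":0},
    {"x":0,"y":0,"z":-0.5,"rx":0,"ry":0,"rz":0}
  ]
}}

```text
t: 41.0
eef_pos: [564.4, 329.1, 221.3]
tcp_rot: [3.141, 0.001, 0.031]
ft_force: [-0.4, 0.2, -1.0]
opening: 0.102
grip_force: 30.0
```

Emit:
{"method": "step_arm", "body": {
  "plan": [
    {"x":0,"y":0,"z":-0.66,"rx":0,"ry":0,"rz":0},
    {"x":0,"y":0,"z":-0.66,"rx":0,"ry":0,"rz":0},
    {"x":0,"y":0,"z":-0.66,"rx":0,"ry":0,"rz":-0.8},
    {"x":0,"y":0,"z":-0.66,"rx":0,"ry":0,"rz":-0.8},
    {"x":0,"y":0,"z":-0.66,"rx":0,"ry":0,"rz":-0.8},
    {"x":0,"y":0,"z":-0.66,"rx":0,"ry":0,"rz":-0.8},
    {"x":0,"y":0,"z":-0.66,"rx":0,"ry":0,"rz":-0.8},
    {"x":0,"y":0,"z":-0.66,"rx":0,"ry":0,"rz":-0.8},
    {"x":0,"y":0,"z":-0.66,"rx":0,"ry":0,"rz":-0.8},
    {"x":0,"y":0,"z":-0.66,"rx":0,"ry":0,"rz":-0.8}
  ]
}}

```text
t: 41.83
eef_pos: [564.5, 329.0, 386.5]
tcp_rot: [3.141, 0.001, 0.675]
ft_force: [-0.7, -0.1, -1.4]
opening: 0.107
grip_force: 30.0
```

Emit:
{"method": "step_arm", "body": {
  "plan": [
    {"x":0,"y":0,"z":0,"rx":0,"ry":0,"rz":-0.81},
    {"x":0,"y":0,"z":0,"rx":0,"ry":0,"rz":-0.81},
    {"x":0,"y":0,"z":0,"rx":0,"ry":0,"rz":-0.81},
    {"x":0,"y":0,"z":0,"rx":0,"ry":0,"rz":-0.81},
    {"x":0,"y":0,"z":0,"rx":0,"ry":0,"rz":-0.81},
    {"x":0,"y":0,"z":0,"rx":0,"ry":0,"rz":-0.81},
    {"x":0,"y":0,"z":0,"rx":0,"ry":0,"rz":-0.81},
    {"x":0,"y":0,"z":0,"rx":0,"ry":0,"rz":-0.81},
    {"x":0,"y":0,"z":0,"rx":0,"ry":0,"rz":-0.81},
    {"x":0,"y":0,"z":0,"rx":0,"ry":0,"rz":-0.81}
  ]
}}

```text
t: 42.67
eef_pos: [564.6, 329.0, 385.7]
tcp_rot: [-3.141, 0.001, 1.485]
ft_force: [-0.7, 0.4, -1.5]
opening: 0.102
grip_force: 30.0
```

Emit:
{"method": "step_arm", "body": {
  "plan": [
    {"x":-0.97,"y":0.169,"z":0,"rx":0,"ry":0,"rz":0},
    {"x":-0.97,"y":0.169,"z":0,"rx":0,"ry":0,"rz":0},
    {"x":-0.97,"y":0.169,"z":0,"rx":0,"ry":0,"rz":0},
    {"x":-0.97,"y":0.169,"z":0,"rx":0,"ry":0,"rz":0},
    {"x":-0.97,"y":0.169,"z":0,"rx":0,"ry":0,"rz":0},
    {"x":-0.97,"y":0.169,"z":0,"rx":0,"ry":0,"rz":0},
    {"x":-0.97,"y":0.169,"z":0,"rx":0,"ry":0,"rz":0},
    {"x":-0.97,"y":0.169,"z":0,"rx":0,"ry":0,"rz":0},
    {"x":-0.97,"y":0.169,"z":0,"rx":0,"ry":0,"rz":0},
    {"x":-0.97,"y":0.169,"z":0,"rx":0,"ry":0,"rz":0}
  ]
}}

```text
t: 43.5
eef_pos: [584.7, 82.6, 385.8]
tcp_rot: [-3.14, 0.001, 1.481]
ft_force: [0.8, 0.3, -1.4]
opening: 0.104
grip_force: 30.0
```

Emit:
{"method": "step_arm", "body": {
  "plan": [
    {"x":-0.97,"y":0.169,"z":0,"rx":0,"ry":0,"rz":0},
    {"x":-0.97,"y":0.169,"z":0,"rx":0,"ry":0,"rz":0},
    {"x":-0.97,"y":0.169,"z":0,"rx":0,"ry":0,"rz":0},
    {"x":-0.97,"y":0.169,"z":0,"rx":0,"ry":0,"rz":0},
    {"x":-0.97,"y":0.169,"z":0,"rx":0,"ry":0,"rz":0},
    {"x":-0.97,"y":0.169,"z":0,"rx":0,"ry":0,"rz":0},
    {"x":-0.97,"y":0.169,"z":0,"rx":0,"ry":0,"rz":0},
    {"x":-0.97,"y":0.169,"z":0,"rx":0,"ry":0,"rz":0},
    {"x":-0.97,"y":0.169,"z":0,"rx":0,"ry":0,"rz":0},
    {"x":-0.97,"y":0.169,"z":0,"rx":0,"ry":0,"rz":0}
  ]
}}

```text
t: 44.33
eef_pos: [605.0, -162.6, 385.7]
tcp_rot: [-3.14, 0.0, 1.481]
ft_force: [0.7, 0.4, -1.4]
opening: 0.105
grip_force: 30.0
```

Emit:
{"method": "step_arm", "body": {
  "plan": [
    {"x":-0.97,"y":0.169,"z":0,"rx":0,"ry":0,"rz":0},
    {"x":-0.97,"y":0.169,"z":0,"rx":0,"ry":0,"rz":0},
    {"x":-0.97,"y":0.169,"z":0,"rx":0,"ry":0,"rz":0},
    {"x":-0.97,"y":0.169,"z":0,"rx":0,"ry":0,"rz":0},
    {"x":-0.97,"y":0.169,"z":0,"rx":0,"ry":0,"rz":0},
    {"x":0,"y":0,"z":0.3,"rx":0,"ry":0,"rz":0},
    {"x":0,"y":0,"z":0.76,"rx":0,"ry":0,"rz":0},
    {"x":0,"y":0,"z":0.76,"rx":0,"ry":0,"rz":0},
    {"x":0,"y":0,"z":0.76,"rx":0,"ry":0,"rz":0},
    {"x":0,"y":0,"z":0.76,"rx":0,"ry":0,"rz":0}
  ]
}}

```text
t: 45.17
eef_pos: [615.1, -283.5, 301.2]
tcp_rot: [-3.14, -0.0, 1.481]
ft_force: [0.3, -0.2, -1.6]
opening: 0.102
grip_force: 30.0
```

Emit:
{"method": "step_arm", "body": {
  "jaw": 0.2,
  "plan": [
    {"x":0,"y":0,"z":0,"rx":0,"ry":0,"rz":0},
    {"x":0,"y":0,"z":0,"rx":0,"ry":0,"rz":0},
    {"x":0,"y":0,"z":0,"rx":0,"ry":0,"rz":0},
    {"x":0,"y":0,"z":0,"rx":0,"ry":0,"rz":0},
    {"x":0,"y":0,"z":0,"rx":0,"ry":0,"rz":0},
    {"x":0,"y":0,"z":0,"rx":0,"ry":0,"rz":0},
    {"x":0,"y":0,"z":-0.5,"rx":0,"ry":0,"rz":0},
    {"x":0,"y":0,"z":-0.5,"rx":0,"ry":0,"rz":0},
    {"x":0,"y":0,"z":-0.5,"rx":0,"ry":0,"rz":0},
    {"x":0,"y":0,"z":-0.5,"rx":0,"ry":0,"rz":0}
  ]
}}

```text
t: 46.0
eef_pos: [615.7, -283.7, 353.6]
tcp_rot: [3.141, 0.0, 1.481]
ft_force: [0.7, 0.2, 0.8]
opening: 0.398
grip_force: 0.0
```

Run:
```python
from h import *
s=state();print(s['t'],s['eef_pos'],s['tcp_rot'],s['opening'])
for n in ('wrist','top'):
    c=cam(n); save(c,n+'10.png'); W=pts(c); h,S,v=hsv(c); Z=W[...,2];X=W[...,0];Y=W[...,1]
    rects(c,(h<20)&(S>70)&(v>30)&(Z<300)&(X>450)&(Y<-120),n+'brown')
    m=(X>380)&(X<700)&(abs(Y)<90)&(Z>8)&(Z<35)&(S<60)&(v>80)
    rects(c,m,n+'term')
    if n=='top':
        k,l,st,ce=cv2.connectedComponentsWithStats(m.astype(np.uint8))
        for i in range(1,k):
            if st[i,4]<60: continue
            P=W[l==i][:,:2]; mu=P.mean(0); w,V=np.linalg.eigh(np.cov(P.T)); a=(P-mu)@V[:,1]; b=(P-mu)@V[:,0]
            print('axis',V[:,1],'mean',mu,'ext',a.min(),a.max())
            for q in np.arange(-60,60,12):
                t=(a>=q)&(a<q+12)
                if t.sum(): print('  ',q,t.sum(),np.round(np.ptp(b[t]),1))
```

```text
46.0 [ 615.67572512 -283.73666335  353.61800116] [3.14118206e+00 1.24194430e-04 1.48131738e+00] 0.39750559586193185
wristbrown px [487. 178.] 3561 rect [ 908.2 -320.3   97.   151.6   79.3] z [-114.  -95.  -93.]
wristterm px [184.  15.] 432 rect [465.2 -52.   38.1  32.5  77. ] z [18. 21. 23.]
topbrown px [440. 107.] 839 rect [ 913.  -314.7  151.2   77.3    5.3] z [-109.  -96.  -90.]
topterm px [343. 200.] 232 rect [577.4  13.7  32.6 100.7   4. ] z [12. 18. 23.]
topterm px [358. 232.] 140 rect [485.7 -25.3 100.9  25.2  63.8] z [13. 19. 24.]
axis [-0.18698212  0.98236332] mean [579.10373099  14.06386794] ext -50.372234163577296 49.94458185934621
   -60 6 14.9
   -48 27 18.6
   -36 27 19.2
   -24 29 21.7
   -12 24 18.9
   0 32 26.6
   12 27 33.4
   24 30 29.0
   36 24 20.8
   48 6 17.9
axis [0.38566681 0.92263812] mean [480.66580001 -29.13964196] ext -44.30873128739149 56.21645094024122
   -48 17 25.4
   -36 22 21.7
   -24 15 23.7
   -12 20 20.1
   0 18 14.3
   12 15 11.1
   24 13 9.9
   36 12 7.4
   48 8 8.0
```

Emit:
{"method": "step_arm", "body": {
  "plan": [
    {"x":1.0,"y":-0.42,"z":0,"rx":0,"ry":0,"rz":0},
    {"x":1.0,"y":-0.42,"z":0,"rx":0,"ry":0,"rz":0},
    {"x":1.0,"y":-0.42,"z":0,"rx":0,"ry":0,"rz":0},
    {"x":1.0,"y":-0.42,"z":0,"rx":0,"ry":0,"rz":0},
    {"x":1.0,"y":-0.42,"z":0,"rx":0,"ry":0,"rz":0},
    {"x":1.0,"y":-0.42,"z":0,"rx":0,"ry":0,"rz":0},
    {"x":1.0,"y":-0.42,"z":0,"rx":0,"ry":0,"rz":0},
    {"x":1.0,"y":-0.42,"z":0,"rx":0,"ry":0,"rz":0},
    {"x":1.0,"y":-0.42,"z":0,"rx":0,"ry":0,"rz":0},
    {"x":1.0,"y":-0.42,"z":0,"rx":0,"ry":0,"rz":0}
  ]
}}

```text
t: 46.93
eef_pos: [532.7, -24.2, 352.1]
tcp_rot: [-3.141, -0.0, 1.481]
ft_force: [1.9, 0.5, 0.8]
opening: 0.399
grip_force: 0.0
```

```bash
cat > term.py <<'E'
from h import *
s=state();print(s['t'],s['eef_pos'],s['tcp_rot'],s['opening'])
c=cam('wrist'); import sys; save(c,sys.argv[1]); W=pts(c); h,S,v=hsv(c); X,Y,Z=[W[...,i] for i in range(3)]
m=(X>380)&(X<700)&(abs(Y)<120)&(Z>6)&(Z<40)
k,l,st,ce=cv2.connectedComponentsWithStats(m.astype(np.uint8))
for i in range(1,k):
    if st[i,4]<300: continue
    P=W[l==i]; t=P[P[:,2]>13][:,:2]
    (x,y),(w,hh),a=cv2.minAreaRect(t.astype(np.float32))
    mu=t.mean(0); u=np.array([np.cos(np.radians(a)),np.sin(np.radians(a))]); u=u if w>hh else np.array([-u[1],u[0]])
    n=np.array([-u[1],u[0]]); p=(t-[x,y])@u; q=(t-[x,y])@n
    wid=[(int(e),round(float(np.ptp(q[(p>=e)&(p<e+10)])),1),round(float(q[(p>=e)&(p<e+10)].mean()),1)) for e in range(-50,50,10) if ((p>=e)&(p<e+10)).sum()>5]
    print('px',ce[i],'rect',np.round([x,y,w,hh,a],1),'u',np.round(u,3),'z',np.round(np.percentile(P[:,2],[50,95])));print(wid)
E
python3 term.py w11.png
```

```text
46.9333 [532.67449037 -24.19597498 352.05623964] [-3.14120077e+00 -1.33022070e-04  1.48117319e+00] 0.3987351440655397
px [349.67744681 156.49787234] rect [575.6  13.3  33.9 102.1  10.1] u [-0.176  0.984] z [20. 23.]
[(-50, 19.5, -0.6), (-40, 19.9, -0.8), (-30, 19.9, -0.5), (-20, 21.8, -1.1), (-10, 20.1, -0.4), (0, 25.9, 0.9), (10, 33.7, -0.3), (20, 33.2, -0.1), (30, 27.6, -0.1), (40, 33.9, -1.0)]
px [281.77124774 190.88426763] rect [475.5 -21.4 101.6  33.7  68.1] u [0.373 0.928] z [20. 23.]
[(-50, 33.7, 0.9), (-40, 25.4, 0.0), (-30, 32.9, -0.1), (-20, 33.3, -0.2), (-10, 27.4, -1.0), (0, 19.9, 0.1), (10, 21.3, 0.6), (20, 19.7, 0.3), (30, 19.6, 0.5), (40, 19.8, 0.2)]
```

View pics/w11.png

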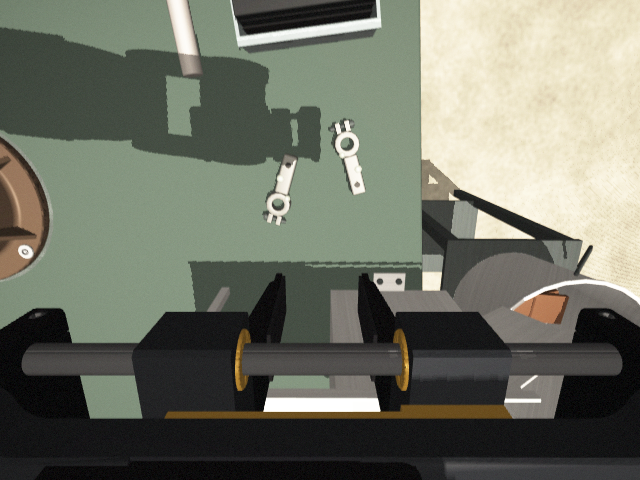

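The wrist view shows terminal 1 with its ring at (346,143) and tail end at (359,190). Terminal 2 has its ring at (278,204) and tail end at (289,160). Tail widths measure 20 mm, as expected.

Emit:
{"method": "step_arm", "body": {
  "jaw": 0.1,
  "plan": [
    {"x":0,"y":0,"z":0.5,"rx":0,"ry":0,"rz":-0.9},
    {"x":0,"y":0,"z":0.5,"rx":0,"ry":0,"rz":-0.9},
    {"x":0,"y":0,"z":0.5,"rx":0,"ry":0,"rz":-0.86},
    {"x":0.15,"y":0.48,"z":0.8,"rx":0,"ry":0,"rz":0},
    {"x":0.15,"y":0.48,"z":0.8,"rx":0,"ry":0,"rz":0},
    {"x":0.15,"y":0.48,"z":0.8,"rx":0,"ry":0,"rz":0},
    {"x":0.15,"y":0.48,"z":0.8,"rx":0,"ry":0,"rz":0},
    {"x":0,"y":0,"z":0.8,"rx":0,"ry":0,"rz":0},
    {"x":0,"y":0,"z":0.8,"rx":0,"ry":0,"rz":0},
    {"x":0,"y":0,"z":0.8,"rx":0,"ry":0,"rz":0}
  ]
}}

```text
t: 47.82
eef_pos: [577.8, -2.0, 173.5]
tcp_rot: [-3.141, -0.0, 1.748]
ft_force: [0.4, 0.6, -0.2]
opening: 0.448
grip_force: 0.0
```

Emit:
{"method": "step_arm", "body": {
  "plan": [
    {"x":0,"y":0,"z":0.8,"rx":0,"ry":0,"rz":0},
    {"x":0,"y":0,"z":0.8,"rx":0,"ry":0,"rz":0},
    {"x":0,"y":0,"z":0.8,"rx":0,"ry":0,"rz":0},
    {"x":0,"y":0,"z":0,"rx":0,"ry":0,"rz":0},
    {"x":0,"y":0,"z":0,"rx":0,"ry":0,"rz":0},
    {"x":0,"y":0,"z":0,"rx":0,"ry":0,"rz":0},
    {"x":0,"y":0,"z":0,"rx":0,"ry":0,"rz":0},
    {"x":0,"y":0,"z":0,"rx":0,"ry":0,"rz":0},
    {"x":0,"y":0,"z":0,"rx":0,"ry":0,"rz":0},
    {"x":0,"y":0,"z":0,"rx":0,"ry":0,"rz":0}
  ]
}}

```text
t: 48.65
eef_pos: [578.3, -2.2, 115.7]
tcp_rot: [3.141, 0.0, 1.747]
ft_force: [0.4, 0.5, -0.6]
opening: 0.451
grip_force: 0.0
```

```bash
python3 term.py w12.png
```

```text
48.65 [578.29428157  -2.17443551 115.7323821 ] [3.14055885e+00 2.11236628e-04 1.74730986e+00] 0.4513215574157478
px [323.04404795 209.60691386] rect [576.3  14.5  33.9 100.9  11. ] u [-0.191  0.982] z [20. 22.]
[(-50, 19.0, 0.6), (-40, 19.5, 0.6), (-30, 20.1, 0.7), (-20, 21.6, -0.2), (-10, 18.9, 0.4), (0, 26.8, 1.5), (10, 33.4, 0.3), (20, 33.5, 0.1), (30, 29.0, -0.0), (40, 33.9, -1.1)]
px [191.18845854 237.59344944] rect [476.1 -21.4 102.4  34.2  67.1] u [0.389 0.921] z [20. 22.]
[(-50, 34.0, 0.9), (-40, 25.5, -0.0), (-30, 34.2, 0.6), (-20, 33.6, -0.4), (-10, 27.2, -0.7), (0, 20.4, 0.3), (10, 21.6, 1.3), (20, 20.2, 1.0), (30, 19.9, 1.0), (40, 20.2, 1.4)]
```

Emit:
{"method": "step_arm", "body": {
  "plan": [
    {"x":0,"y":0.02,"z":0.6,"rx":0,"ry":0,"rz":0},
    {"x":0,"y":0,"z":0.6,"rx":0,"ry":0,"rz":0},
    {"x":0,"y":0,"z":0.6,"rx":0,"ry":0,"rz":0},
    {"x":0,"y":0,"z":0.6,"rx":0,"ry":0,"rz":0},
    {"x":0,"y":0,"z":0.6,"rx":0,"ry":0,"rz":0},
    {"x":0,"y":0,"z":0.5,"rx":0,"ry":0,"rz":0},
    {"x":0,"y":0,"z":0.4,"rx":0,"ry":0,"rz":0},
    {"x":0,"y":0,"z":0.25,"rx":0,"ry":0,"rz":0},
    {"x":0,"y":0,"z":0.2,"rx":0,"ry":0,"rz":0},
    {"x":0,"y":0,"z":0.1,"rx":0,"ry":0,"rz":0}
  ]
}}

```text
t: 49.53
eef_pos: [578.6, -2.1, 3.5]
tcp_rot: [-3.142, -0.0, 1.747]
ft_force: [-0.1, -0.9, 0.0]
opening: 0.449
grip_force: 0.0
```

Emit:
{"method": "step_arm", "body": {
  "jaw": 1,
  "plan": [
    {"x":0,"y":0,"z":0,"rx":0,"ry":0,"rz":0},
    {"x":0,"y":0,"z":0,"rx":0,"ry":0,"rz":0},
    {"x":0,"y":0,"z":0,"rx":0,"ry":0,"rz":0},
    {"x":0,"y":0,"z":0,"rx":0,"ry":0,"rz":0},
    {"x":0,"y":0,"z":0,"rx":0,"ry":0,"rz":0},
    {"x":0,"y":0,"z":0,"rx":0,"ry":0,"rz":0},
    {"x":0,"y":0,"z":0,"rx":0,"ry":0,"rz":0},
    {"x":0,"y":0,"z":0,"rx":0,"ry":0,"rz":0},
    {"x":0,"y":0,"z":0,"rx":0,"ry":0,"rz":0},
    {"x":0,"y":0,"z":0,"rx":0,"ry":0,"rz":0}
  ]
}}

```text
t: 50.37
eef_pos: [578.9, -2.1, 4.3]
tcp_rot: [3.141, 0.0, 1.747]
ft_force: [-0.0, 0.5, 5.6]
opening: 0.207
grip_force: 30.0
```

Emit:
{"method": "step_arm", "body": {
  "plan": [
    {"x":0,"y":0,"z":-0.4,"rx":0,"ry":0,"rz":0},
    {"x":0,"y":0,"z":-0.5,"rx":0,"ry":0,"rz":0},
    {"x":0,"y":0,"z":-0.7,"rx":0,"ry":0,"rz":0},
    {"x":0,"y":0,"z":-0.8,"rx":0,"ry":0,"rz":0},
    {"x":0,"y":0,"z":-0.8,"rx":0,"ry":0,"rz":0},
    {"x":0,"y":0,"z":-0.8,"rx":0,"ry":0,"rz":0},
    {"x":0,"y":0,"z":-0.8,"rx":0,"ry":0,"rz":0},
    {"x":0,"y":0,"z":-0.8,"rx":0,"ry":0,"rz":0},
    {"x":0,"y":0,"z":-0.8,"rx":0,"ry":0,"rz":0},
    {"x":0,"y":0,"z":-0.8,"rx":0,"ry":0,"rz":0}
  ]
}}

```text
t: 51.2
eef_pos: [578.0, -2.0, 185.2]
tcp_rot: [-3.141, -0.0, 1.747]
ft_force: [1.2, 0.5, -3.2]
opening: 0.213
grip_force: 30.0
```

Emit:
{"method": "step_arm", "body": {
  "plan": [
    {"x":0,"y":0,"z":-0.8,"rx":0,"ry":0,"rz":0},
    {"x":0,"y":0,"z":-0.8,"rx":0,"ry":0,"rz":0},
    {"x":0,"y":0,"z":-0.8,"rx":0,"ry":0,"rz":0},
    {"x":0,"y":0,"z":-0.8,"rx":0,"ry":0,"rz":0},
    {"x":0,"y":0,"z":-0.8,"rx":0,"ry":0,"rz":0},
    {"x":0,"y":0,"z":-0.5,"rx":0,"ry":0,"rz":0},
    {"x":0,"y":0,"z":0,"rx":0,"ry":0,"rz":0.7},
    {"x":0,"y":0,"z":0,"rx":0,"ry":0,"rz":0.7},
    {"x":0,"y":0,"z":0,"rx":0,"ry":0,"rz":0.7},
    {"x":0,"y":0,"z":0,"rx":0,"ry":0,"rz":0.56}
  ]
}}

```text
t: 52.03
eef_pos: [578.0, -2.0, 296.6]
tcp_rot: [-3.141, -0.0, 1.478]
ft_force: [0.5, 1.1, -1.7]
opening: 0.209
grip_force: 30.0
```

Emit:
{"method": "step_arm", "body": {
  "plan": [
    {"x":-0.877,"y":0.208,"z":0,"rx":0,"ry":0,"rz":0},
    {"x":-0.877,"y":0.208,"z":0,"rx":0,"ry":0,"rz":0},
    {"x":-0.877,"y":0.208,"z":0,"rx":0,"ry":0,"rz":0},
    {"x":-0.877,"y":0.208,"z":0,"rx":0,"ry":0,"rz":0},
    {"x":-0.877,"y":0.208,"z":0,"rx":0,"ry":0,"rz":0},
    {"x":-0.877,"y":0.208,"z":0,"rx":0,"ry":0,"rz":0},
    {"x":-0.877,"y":0.208,"z":0,"rx":0,"ry":0,"rz":0},
    {"x":-0.877,"y":0.208,"z":0,"rx":0,"ry":0,"rz":0},
    {"x":-0.877,"y":0.208,"z":0,"rx":0,"ry":0,"rz":0},
    {"x":-0.877,"y":0.208,"z":0,"rx":0,"ry":0,"rz":0}
  ]
}}

```text
t: 52.87
eef_pos: [610.3, -226.0, 296.5]
tcp_rot: [-3.141, -0.0, 1.481]
ft_force: [1.3, 0.2, -3.3]
opening: 0.212
grip_force: 30.0
```

Emit:
{"method": "step_arm", "body": {
  "plan": [
    {"x":-0.877,"y":0.208,"z":0,"rx":0,"ry":0,"rz":0},
    {"x":-0.877,"y":0.208,"z":0,"rx":0,"ry":0,"rz":0},
    {"x":-0.877,"y":0.208,"z":0,"rx":0,"ry":0,"rz":0},
    {"x":0,"y":0,"z":0.3,"rx":0,"ry":0,"rz":0},
    {"x":0,"y":0,"z":0.5,"rx":0,"ry":0,"rz":0},
    {"x":0,"y":0,"z":0.5,"rx":0,"ry":0,"rz":0},
    {"x":0,"y":0,"z":0.5,"rx":0,"ry":0,"rz":0},
    {"x":0,"y":0,"z":0.5,"rx":0,"ry":0,"rz":0},
    {"x":0,"y":0,"z":0.4,"rx":0,"ry":0,"rz":0},
    {"x":0,"y":0,"z":0,"rx":0,"ry":0,"rz":0}
  ]
}}

```text
t: 53.7
eef_pos: [619.5, -291.2, 226.6]
tcp_rot: [-3.138, -0.002, 1.481]
ft_force: [-0.4, 0.5, -3.1]
opening: 0.21
grip_force: 30.0
```

Emit:
{"method": "step_arm", "body": {
  "jaw": -0.1,
  "plan": [
    {"x":0,"y":0,"z":0,"rx":0,"ry":0,"rz":0},
    {"x":0,"y":0,"z":0,"rx":0,"ry":0,"rz":0},
    {"x":0,"y":0,"z":0,"rx":0,"ry":0,"rz":0},
    {"x":0,"y":0,"z":0,"rx":0,"ry":0,"rz":0},
    {"x":0,"y":0,"z":0,"rx":0,"ry":0,"rz":0},
    {"x":0,"y":0,"z":0,"rx":0,"ry":0,"rz":0},
    {"x":0,"y":0,"z":-0.8,"rx":0,"ry":0,"rz":0},
    {"x":0,"y":0,"z":-0.8,"rx":0,"ry":0,"rz":0},
    {"x":0,"y":0,"z":-0.8,"rx":0,"ry":0,"rz":0},
    {"x":0,"y":0,"z":-0.8,"rx":0,"ry":0,"rz":0}
  ]
}}

```text
t: 54.53
eef_pos: [620.4, -292.0, 309.9]
tcp_rot: [3.142, -0.0, 1.481]
ft_force: [0.0, -0.1, -0.2]
opening: 0.549
grip_force: 0.0
```

```bash
python3 term.py w13.png
python3 - <<'E'
from h import *
for n in('wrist','top'):
    c=cam(n); W=pts(c); X,Y,Z=[W[...,i] for i in range(3)]
    rects(c,(X>760)&(X<1010)&(Y>-420)&(Y<-190)&(Z>-112)&(Z<40),n+'bucket')
E
```

```text
54.5333 [ 620.36495174 -292.00193507  309.93415074] [ 3.14153362e+00 -3.39179016e-05  1.48128300e+00] 0.5494595853245136
px [165.87076271   7.96398305] rect [459.9 -63.4  17.4  35.6  87.7] u [-0.999  0.041] z [17. 21.]
[(-20, 15.7, -1.4), (-10, 16.4, 0.5), (0, 13.4, -2.3), (10, 11.1, -2.7)]
wristbucket px [545. 179.] 20799 rect [ 905.4 -317.6  244.9  196.5   69.4] z [-103.  -40.   33.]
wristbucket px [466. 110.] 55 rect [ 819.9 -203.5   31.6    9.     2.5] z [-61.  -5.  31.]
topbucket px [447.  89.] 3006 rect [ 923.6 -325.7  235.4  167.3   60.6] z [-106.  -69.   30.]
topbucket px [412. 125.] 228 rect [ 838.9 -207.5  109.6   31.9   25.6] z [-104.  -39.   27.]
```

View pics/w13.png

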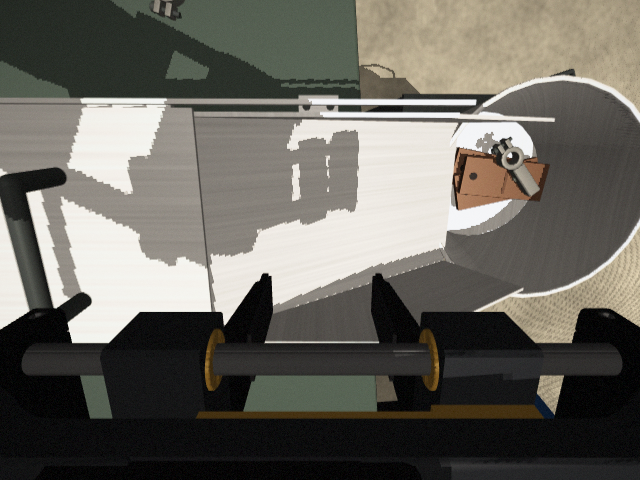

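The wrist view shows terminal 1 lying on the plates in the bucket at (515,165). Terminal 2 is next.

Emit:
{"method": "step_arm", "body": {
  "jaw": 0.1,
  "plan": [
    {"x":0,"y":0,"z":0,"rx":0,"ry":0,"rz":0.75},
    {"x":0,"y":0,"z":0,"rx":0,"ry":0,"rz":0.75},
    {"x":0,"y":0,"z":0,"rx":0,"ry":0,"rz":0.75},
    {"x":0,"y":0,"z":0,"rx":0,"ry":0,"rz":0.75},
    {"x":0.765,"y":-0.864,"z":0,"rx":0,"ry":0,"rz":0},
    {"x":0.765,"y":-0.864,"z":0,"rx":0,"ry":0,"rz":0},
    {"x":0.765,"y":-0.864,"z":0,"rx":0,"ry":0,"rz":0},
    {"x":0.765,"y":-0.864,"z":0,"rx":0,"ry":0,"rz":0},
    {"x":0.765,"y":-0.864,"z":0,"rx":0,"ry":0,"rz":0},
    {"x":0.765,"y":-0.864,"z":0,"rx":0,"ry":0,"rz":0}
  ]
}}

```text
t: 55.52
eef_pos: [542.9, -135.4, 307.5]
tcp_rot: [-3.14, -0.0, 1.181]
ft_force: [-0.8, 0.2, -0.6]
opening: 0.449
grip_force: 0.0
```

Emit:
{"method": "step_arm", "body": {
  "plan": [
    {"x":0.765,"y":-0.864,"z":0.4,"rx":0,"ry":0,"rz":0},
    {"x":0.765,"y":-0.864,"z":0.6,"rx":0,"ry":0,"rz":0},
    {"x":0.765,"y":-0.864,"z":0.7,"rx":0,"ry":0,"rz":0},
    {"x":0.765,"y":-0.864,"z":0.7,"rx":0,"ry":0,"rz":0},
    {"x":0.765,"y":-0.864,"z":0.8,"rx":0,"ry":0,"rz":0},
    {"x":0,"y":0,"z":0.9,"rx":0,"ry":0,"rz":0},
    {"x":0,"y":0,"z":0.9,"rx":0,"ry":0,"rz":0},
    {"x":0,"y":0,"z":0.9,"rx":0,"ry":0,"rz":0},
    {"x":0,"y":0,"z":0.9,"rx":0,"ry":0,"rz":0},
    {"x":0,"y":0,"z":0.9,"rx":0,"ry":0,"rz":0}
  ]
}}

```text
t: 56.35
eef_pos: [479.6, -6.9, 114.6]
tcp_rot: [-3.14, 0.0, 1.182]
ft_force: [0.5, -0.0, -1.1]
opening: 0.45
grip_force: 0.0
```

Emit:
{"method": "step_arm", "body": {
  "plan": [
    {"x":0,"y":0,"z":0,"rx":0,"ry":0,"rz":0},
    {"x":0,"y":0,"z":0,"rx":0,"ry":0,"rz":0},
    {"x":0,"y":0,"z":0,"rx":0,"ry":0,"rz":0},
    {"x":0,"y":0,"z":0,"rx":0,"ry":0,"rz":0},
    {"x":0,"y":0,"z":0,"rx":0,"ry":0,"rz":0},
    {"x":0,"y":0,"z":0,"rx":0,"ry":0,"rz":0},
    {"x":0,"y":0,"z":0,"rx":0,"ry":0,"rz":0},
    {"x":0,"y":0,"z":0,"rx":0,"ry":0,"rz":0},
    {"x":0,"y":0,"z":0,"rx":0,"ry":0,"rz":0},
    {"x":0,"y":0,"z":0,"rx":0,"ry":0,"rz":0}
  ]
}}

```text
t: 57.18
eef_pos: [480.5, -7.2, 116.4]
tcp_rot: [3.141, -0.0, 1.181]
ft_force: [-0.1, 0.4, 0.4]
opening: 0.448
grip_force: 0.0
```

```bash
python3 term.py w14.png
```

```text
57.1833 [480.53440658  -7.17095188 116.44195338] [ 3.14149138e+00 -1.11390032e-04  1.18129689e+00] 0.4475192180510006
px [322.08120786 253.70360598] rect [475.4 -21.  101.8  33.9  67.2] u [0.387 0.922] z [20. 22.]
[(-50, 32.5, 0.5), (-40, 27.5, -0.0), (-30, 33.8, -0.2), (-20, 33.1, 0.3), (-10, 27.0, -1.0), (0, 19.4, 0.6), (10, 20.7, 1.2), (20, 19.0, 0.8), (30, 19.6, 1.1), (40, 19.4, 1.4)]
```

Emit:
{"method": "step_arm", "body": {
  "plan": [
    {"x":0,"y":0,"z":0.6,"rx":0,"ry":0,"rz":0},
    {"x":0,"y":0,"z":0.6,"rx":0,"ry":0,"rz":0},
    {"x":0,"y":0,"z":0.6,"rx":0,"ry":0,"rz":0},
    {"x":0,"y":0,"z":0.6,"rx":0,"ry":0,"rz":0},
    {"x":0,"y":0,"z":0.6,"rx":0,"ry":0,"rz":0},
    {"x":0,"y":0,"z":0.5,"rx":0,"ry":0,"rz":0},
    {"x":0,"y":0,"z":0.4,"rx":0,"ry":0,"rz":0},
    {"x":0,"y":0,"z":0.27,"rx":0,"ry":0,"rz":0},
    {"x":0,"y":0,"z":0.2,"rx":0,"ry":0,"rz":0},
    {"x":0,"y":0,"z":0.1,"rx":0,"ry":0,"rz":0}
  ]
}}

```text
t: 58.07
eef_pos: [480.5, -7.2, 4.2]
tcp_rot: [-3.141, -0.0, 1.181]
ft_force: [0.6, 0.2, -0.5]
opening: 0.452
grip_force: 0.0
```

Emit:
{"method": "step_arm", "body": {
  "jaw": 1,
  "plan": [
    {"x":0,"y":0,"z":0,"rx":0,"ry":0,"rz":0},
    {"x":0,"y":0,"z":0,"rx":0,"ry":0,"rz":0},
    {"x":0,"y":0,"z":0,"rx":0,"ry":0,"rz":0},
    {"x":0,"y":0,"z":0,"rx":0,"ry":0,"rz":0},
    {"x":0,"y":0,"z":0,"rx":0,"ry":0,"rz":0},
    {"x":0,"y":0,"z":0,"rx":0,"ry":0,"rz":0},
    {"x":0,"y":0,"z":0,"rx":0,"ry":0,"rz":0},
    {"x":0,"y":0,"z":0,"rx":0,"ry":0,"rz":0},
    {"x":0,"y":0,"z":0,"rx":0,"ry":0,"rz":0},
    {"x":0,"y":0,"z":0,"rx":0,"ry":0,"rz":0}
  ]
}}

```text
t: 58.9
eef_pos: [480.8, -7.2, 5.0]
tcp_rot: [3.141, -0.0, 1.181]
ft_force: [0.5, 0.3, 6.4]
opening: 0.205
grip_force: 29.9
```

Emit:
{"method": "step_arm", "body": {
  "plan": [
    {"x":0,"y":0,"z":-0.4,"rx":0,"ry":0,"rz":0},
    {"x":0,"y":0,"z":-0.5,"rx":0,"ry":0,"rz":0},
    {"x":0,"y":0,"z":-0.7,"rx":0,"ry":0,"rz":0},
    {"x":0,"y":0,"z":-0.8,"rx":0,"ry":0,"rz":0},
    {"x":0,"y":0,"z":-0.8,"rx":0,"ry":0,"rz":0},
    {"x":0,"y":0,"z":-0.8,"rx":0,"ry":0,"rz":0},
    {"x":0,"y":0,"z":-0.8,"rx":0,"ry":0,"rz":0},
    {"x":0,"y":0,"z":-0.8,"rx":0,"ry":0,"rz":0},
    {"x":0,"y":0,"z":-0.8,"rx":0,"ry":0,"rz":0},
    {"x":0,"y":0,"z":-0.8,"rx":0,"ry":0,"rz":0}
  ]
}}

```text
t: 59.73
eef_pos: [480.0, -7.1, 186.2]
tcp_rot: [-3.141, -0.0, 1.181]
ft_force: [0.8, 0.0, -2.0]
opening: 0.207
grip_force: 29.9
```

Emit:
{"method": "step_arm", "body": {
  "plan": [
    {"x":0,"y":0,"z":-0.8,"rx":0,"ry":0,"rz":0},
    {"x":0,"y":0,"z":-0.8,"rx":0,"ry":0,"rz":0},
    {"x":0,"y":0,"z":-0.8,"rx":0,"ry":0,"rz":0},
    {"x":0,"y":0,"z":-0.8,"rx":0,"ry":0,"rz":0},
    {"x":0,"y":0,"z":-0.8,"rx":0,"ry":0,"rz":0},
    {"x":0,"y":0,"z":-0.7,"rx":0,"ry":0,"rz":0},
    {"x":0,"y":0,"z":-0.2,"rx":0,"ry":0,"rz":-0.75},
    {"x":0,"y":0,"z":0,"rx":0,"ry":0,"rz":-0.75},
    {"x":0,"y":0,"z":0,"rx":0,"ry":0,"rz":-0.75},
    {"x":0,"y":0,"z":0,"rx":0,"ry":0,"rz":-0.75}
  ]
}}

```text
t: 60.57
eef_pos: [479.8, -7.1, 307.6]
tcp_rot: [-3.141, -0.0, 1.485]
ft_force: [0.0, 0.7, -2.2]
opening: 0.208
grip_force: 29.9
```

Emit:
{"method": "step_arm", "body": {
  "plan": [
    {"x":-0.853,"y":0.542,"z":0,"rx":0,"ry":0,"rz":0},
    {"x":-0.853,"y":0.542,"z":0,"rx":0,"ry":0,"rz":0},
    {"x":-0.853,"y":0.542,"z":0,"rx":0,"ry":0,"rz":0},
    {"x":-0.853,"y":0.542,"z":0,"rx":0,"ry":0,"rz":0},
    {"x":-0.853,"y":0.542,"z":0,"rx":0,"ry":0,"rz":0},
    {"x":-0.853,"y":0.542,"z":0,"rx":0,"ry":0,"rz":0},
    {"x":-0.853,"y":0.542,"z":0,"rx":0,"ry":0,"rz":0},
    {"x":-0.853,"y":0.542,"z":0,"rx":0,"ry":0,"rz":0},
    {"x":-0.853,"y":0.542,"z":0,"rx":0,"ry":0,"rz":0},
    {"x":-0.853,"y":0.542,"z":0,"rx":0,"ry":0,"rz":0}
  ]
}}

```text
t: 61.4
eef_pos: [596.3, -232.6, 307.4]
tcp_rot: [-3.141, -0.0, 1.481]
ft_force: [-0.6, 0.9, -1.6]
opening: 0.21
grip_force: 29.9
```

Emit:
{"method": "step_arm", "body": {
  "plan": [
    {"x":-0.853,"y":0.542,"z":0,"rx":0,"ry":0,"rz":0},
    {"x":-0.853,"y":0.542,"z":0,"rx":0,"ry":0,"rz":0},
    {"x":0,"y":0,"z":0.3,"rx":0,"ry":0,"rz":0},
    {"x":0,"y":0,"z":0.5,"rx":0,"ry":0,"rz":0},
    {"x":0,"y":0,"z":0.5,"rx":0,"ry":0,"rz":0},
    {"x":0,"y":0,"z":0.5,"rx":0,"ry":0,"rz":0},
    {"x":0,"y":0,"z":0.5,"rx":0,"ry":0,"rz":0},
    {"x":0,"y":0,"z":0.5,"rx":0,"ry":0,"rz":0},
    {"x":0,"y":0,"z":0.4,"rx":0,"ry":0,"rz":0},
    {"x":0,"y":0,"z":0,"rx":0,"ry":0,"rz":0}
  ]
}}

```text
t: 62.23
eef_pos: [618.6, -275.9, 225.1]
tcp_rot: [-3.138, -0.002, 1.481]
ft_force: [-0.2, -0.0, -2.0]
opening: 0.209
grip_force: 29.9
```

Emit:
{"method": "step_arm", "body": {
  "jaw": -1,
  "plan": [
    {"x":0,"y":0,"z":0,"rx":0,"ry":0,"rz":0},
    {"x":0,"y":0,"z":0,"rx":0,"ry":0,"rz":0},
    {"x":0,"y":0,"z":0,"rx":0,"ry":0,"rz":0},
    {"x":0,"y":0,"z":0,"rx":0,"ry":0,"rz":0},
    {"x":0,"y":0,"z":0,"rx":0,"ry":0,"rz":0},
    {"x":0,"y":0,"z":0,"rx":0,"ry":0,"rz":0},
    {"x":0,"y":0,"z":-1,"rx":0,"ry":0,"rz":0},
    {"x":0,"y":0,"z":-1,"rx":0,"ry":0,"rz":0},
    {"x":0,"y":0,"z":-1,"rx":0,"ry":0,"rz":0},
    {"x":0,"y":0,"z":-1,"rx":0,"ry":0,"rz":0}
  ]
}}

```text
t: 63.07
eef_pos: [619.5, -276.5, 328.4]
tcp_rot: [3.142, -0.0, 1.481]
ft_force: [0.5, -0.3, 1.1]
opening: 0.851
grip_force: 0.0
```

Run:
```python
from h import *
s=state();print(s['t'],s['eef_pos'],s['tcp_rot'],s['opening'])
c=cam('wrist'); save(c,'w15.png'); W=pts(c); X,Y,Z=[W[...,i] for i in range(3)]
rects(c,(X>380)&(X<550)&(abs(Y+268)<70)&(Z>272)&(Z<292),'handle')
```

```text
63.0667 [ 619.50208964 -276.5051958   328.41886019] [ 3.14151089e+00 -9.63666285e-05  1.48130854e+00] 0.8511311099329296
handle px [ 57. 254.] 2969 rect [ 448.2 -262.    89.    12.2   84.7] z [279. 286. 288.]
```

View pics/w15.png

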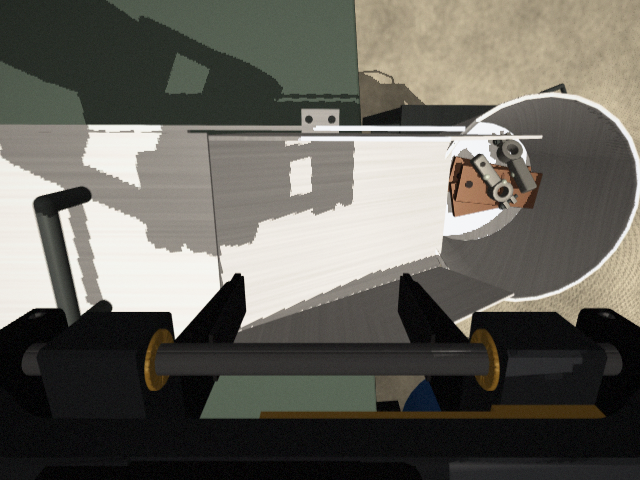

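The wrist view shows both terminals on the plates in the bucket, at (515,160) and (495,185). Now I'll shut the cover.

Emit:
{"method": "step_arm", "body": {
  "plan": [
    {"x":-0.03,"y":-0.756,"z":0,"rx":0,"ry":0,"rz":0},
    {"x":-0.03,"y":-0.756,"z":0,"rx":0,"ry":0,"rz":0},
    {"x":-0.03,"y":-0.756,"z":0,"rx":0,"ry":0,"rz":0},
    {"x":-0.03,"y":-0.756,"z":0,"rx":0,"ry":0,"rz":0},
    {"x":-0.03,"y":-0.756,"z":0,"rx":0,"ry":0,"rz":0},
    {"x":-0.03,"y":-0.756,"z":0,"rx":0,"ry":0,"rz":0},
    {"x":-0.03,"y":-0.756,"z":0,"rx":0,"ry":0,"rz":0},
    {"x":-0.03,"y":-0.756,"z":0,"rx":0,"ry":0,"rz":0},
    {"x":-0.03,"y":-0.756,"z":0,"rx":0,"ry":0,"rz":0},
    {"x":0,"y":0,"z":0,"rx":0,"ry":0,"rz":0}
  ]
}}

```text
t: 63.95
eef_pos: [447.3, -267.8, 327.6]
tcp_rot: [-3.142, 0.0, 1.481]
ft_force: [-0.7, -0.4, 0.4]
opening: 1.001
grip_force: 0.0
```

Emit:
{"method": "step_arm", "body": {
  "plan": [
    {"x":0,"y":0,"z":0.5,"rx":0,"ry":0,"rz":0},
    {"x":0,"y":0,"z":0.5,"rx":0,"ry":0,"rz":0},
    {"x":0,"y":0,"z":0.5,"rx":0,"ry":0,"rz":0},
    {"x":0,"y":0,"z":0.5,"rx":0,"ry":0,"rz":0},
    {"x":0,"y":0,"z":0.5,"rx":0,"ry":0,"rz":0},
    {"x":0,"y":0,"z":0,"rx":0,"ry":0,"rz":0},
    {"x":0,"y":0,"z":0,"rx":0,"ry":0,"rz":0},
    {"x":0,"y":0,"z":0,"rx":0,"ry":0,"rz":0},
    {"x":0,"y":0,"z":0,"rx":0,"ry":0,"rz":0},
    {"x":0,"y":0,"z":0,"rx":0,"ry":0,"rz":0}
  ]
}}

```text
t: 64.78
eef_pos: [449.8, -268.2, 265.3]
tcp_rot: [3.141, 0.001, 1.481]
ft_force: [0.0, 0.3, -0.1]
opening: 0.999
grip_force: 0.0
```

Emit:
{"method": "step_arm", "body": {
  "jaw": 1,
  "plan": [
    {"x":0,"y":0,"z":0,"rx":0,"ry":0,"rz":0},
    {"x":0,"y":0,"z":0,"rx":0,"ry":0,"rz":0},
    {"x":0,"y":0,"z":0,"rx":0,"ry":0,"rz":0},
    {"x":0,"y":0,"z":0,"rx":0,"ry":0,"rz":0},
    {"x":0,"y":0,"z":0,"rx":0,"ry":0,"rz":0},
    {"x":0,"y":0,"z":0,"rx":0,"ry":0,"rz":0},
    {"x":0,"y":0,"z":0,"rx":0,"ry":0,"rz":0},
    {"x":0,"y":0,"z":0,"rx":0,"ry":0,"rz":0},
    {"x":0,"y":0,"z":0,"rx":0,"ry":0,"rz":0},
    {"x":0,"y":0,"z":0,"rx":0,"ry":0,"rz":0}
  ]
}}

```text
t: 65.62
eef_pos: [449.6, -268.1, 264.6]
tcp_rot: [3.142, -0.0, 1.481]
ft_force: [0.8, -0.2, -0.7]
opening: 0.356
grip_force: 0.0
```

Emit:
{"method": "step_arm", "body": {
  "plan": [
    {"x":0,"y":0,"z":0,"rx":0,"ry":0,"rz":0},
    {"x":0,"y":0,"z":0,"rx":0,"ry":0,"rz":0},
    {"x":0,"y":0,"z":0,"rx":0,"ry":0,"rz":0},
    {"x":0,"y":0,"z":0,"rx":0,"ry":0,"rz":0},
    {"x":0,"y":0,"z":0,"rx":0,"ry":0,"rz":0},
    {"x":0,"y":0,"z":0,"rx":0,"ry":0,"rz":0},
    {"x":0,"y":0.2,"z":0,"rx":0,"ry":0,"rz":0},
    {"x":0,"y":0.2,"z":0,"rx":0,"ry":0,"rz":0},
    {"x":0,"y":0.3,"z":0,"rx":0,"ry":0,"rz":0},
    {"x":0,"y":0.3,"z":0,"rx":0,"ry":0,"rz":0}
  ]
}}

```text
t: 66.45
eef_pos: [475.1, -270.5, 264.6]
tcp_rot: [-3.142, 0.0, 1.481]
ft_force: [-3.5, -0.4, 0.6]
opening: 0.122
grip_force: 30.0
```

Emit:
{"method": "step_arm", "body": {
  "plan": [
    {"x":0,"y":0.35,"z":0,"rx":0,"ry":0,"rz":0},
    {"x":0,"y":0.35,"z":0,"rx":0,"ry":0,"rz":0},
    {"x":0,"y":0.35,"z":0,"rx":0,"ry":0,"rz":0},
    {"x":0,"y":0.35,"z":0,"rx":0,"ry":0,"rz":0},
    {"x":0,"y":0.35,"z":0,"rx":0,"ry":0,"rz":0},
    {"x":0,"y":0.35,"z":0,"rx":0,"ry":0,"rz":0},
    {"x":0,"y":0.35,"z":0,"rx":0,"ry":0,"rz":0},
    {"x":0,"y":0.35,"z":0,"rx":0,"ry":0,"rz":0},
    {"x":0,"y":0.35,"z":0,"rx":0,"ry":0,"rz":0},
    {"x":0,"y":0.35,"z":0,"rx":0,"ry":0,"rz":0}
  ]
}}

```text
t: 67.28
eef_pos: [562.6, -278.7, 264.6]
tcp_rot: [3.141, 0.001, 1.481]
ft_force: [-3.9, -5.9, 1.4]
opening: 0.12
grip_force: 30.0
```

Emit:
{"method": "step_arm", "body": {
  "plan": [
    {"x":0,"y":0.35,"z":0,"rx":0,"ry":0,"rz":0},
    {"x":0,"y":0.35,"z":0,"rx":0,"ry":0,"rz":0},
    {"x":0,"y":0.35,"z":0,"rx":0,"ry":0,"rz":0},
    {"x":0,"y":0.35,"z":0,"rx":0,"ry":0,"rz":0},
    {"x":0,"y":0.3,"z":0,"rx":0,"ry":0,"rz":0},
    {"x":0,"y":0.2,"z":0,"rx":0,"ry":0,"rz":0},
    {"x":0,"y":0.2,"z":0,"rx":0,"ry":0,"rz":0},
    {"x":0,"y":0.15,"z":0,"rx":0,"ry":0,"rz":0},
    {"x":0,"y":0.05,"z":0,"rx":0,"ry":0,"rz":0},
    {"x":0,"y":0.05,"z":0,"rx":0,"ry":0,"rz":0}
  ]
}}

```text
t: 68.12
eef_pos: [616.4, -283.7, 264.5]
tcp_rot: [-3.131, -0.0, 1.481]
ft_force: [-37.5, -1.1, 11.8]
opening: 0.115
grip_force: 30.0
```

Emit:
{"method": "step_arm", "body": {
  "plan": [
    {"x":0,"y":0.05,"z":0,"rx":0,"ry":0,"rz":0},
    {"x":0,"y":0.05,"z":0,"rx":0,"ry":0,"rz":0},
    {"x":0,"y":0,"z":0,"rx":0,"ry":0,"rz":0},
    {"x":0,"y":0,"z":0,"rx":0,"ry":0,"rz":0},
    {"x":0,"y":0,"z":0,"rx":0,"ry":0,"rz":0},
    {"x":0,"y":0,"z":0,"rx":0,"ry":0,"rz":0},
    {"x":0,"y":0,"z":0,"rx":0,"ry":0,"rz":0},
    {"x":0,"y":0,"z":0,"rx":0,"ry":0,"rz":0},
    {"x":0,"y":0,"z":0,"rx":0,"ry":0,"rz":0},
    {"x":0,"y":0,"z":0,"rx":0,"ry":0,"rz":0}
  ]
}}

```text
t: 68.95
eef_pos: [616.4, -283.7, 264.4]
tcp_rot: [-3.125, -0.001, 1.48]
ft_force: [-45.0, -0.5, 13.3]
opening: 0.123
grip_force: 30.0
```

Emit:
{"method": "step_arm", "body": {
  "jaw": -1,
  "plan": [
    {"x":0,"y":0,"z":0,"rx":0,"ry":0,"rz":0},
    {"x":0,"y":0,"z":0,"rx":0,"ry":0,"rz":0},
    {"x":0,"y":0,"z":0,"rx":0,"ry":0,"rz":0},
    {"x":0,"y":0,"z":0,"rx":0,"ry":0,"rz":0},
    {"x":0,"y":0,"z":0,"rx":0,"ry":0,"rz":0},
    {"x":0,"y":0,"z":0,"rx":0,"ry":0,"rz":0},
    {"x":0,"y":0,"z":0,"rx":0,"ry":0,"rz":0},
    {"x":0,"y":0,"z":0,"rx":0,"ry":0,"rz":0},
    {"x":0,"y":0,"z":0,"rx":0,"ry":0,"rz":0},
    {"x":0,"y":0,"z":0,"rx":0,"ry":0,"rz":0}
  ]
}}

```text
t: 69.78
eef_pos: [622.7, -283.6, 264.6]
tcp_rot: [3.141, -0.0, 1.481]
ft_force: [0.2, -0.4, 0.9]
opening: 0.763
grip_force: 0.0
```

Emit:
{"method": "step_arm", "body": {
  "plan": [
    {"x":0,"y":0,"z":-0.6,"rx":0,"ry":0,"rz":0},
    {"x":0,"y":0,"z":-0.6,"rx":0,"ry":0,"rz":0},
    {"x":0,"y":0,"z":-0.6,"rx":0,"ry":0,"rz":0},
    {"x":0,"y":0,"z":-0.6,"rx":0,"ry":0,"rz":0},
    {"x":0,"y":0,"z":-0.6,"rx":0,"ry":0,"rz":0},
    {"x":0,"y":0,"z":-0.6,"rx":0,"ry":0,"rz":0},
    {"x":0,"y":0,"z":-0.6,"rx":0,"ry":0,"rz":0},
    {"x":0,"y":0,"z":-0.3,"rx":0,"ry":0,"rz":0},
    {"x":0,"y":0,"z":0,"rx":0,"ry":0,"rz":0},
    {"x":0,"y":0,"z":0,"rx":0,"ry":0,"rz":0}
  ]
}}

```text
t: 70.62
eef_pos: [622.6, -283.6, 376.7]
tcp_rot: [-3.142, -0.0, 1.481]
ft_force: [0.2, -0.0, -0.3]
opening: 1.002
grip_force: 0.0
```

Run:
```python
from h import *
s=state();print(s['t'],s['eef_pos'],s['ft_force'],s['opening'])
for n in('wrist','scene'):
    c=cam(n); save(c,n+'16.png'); W=pts(c); h,S,v=hsv(c);X,Y,Z=[W[...,i] for i in range(3)]
    rects(c,(X>380)&(X<700)&(abs(Y+275)<80)&(Z>272)&(Z<292),n+'handle')
    rects(c,(h<20)&(S>70)&(v>30)&(Z<300)&(X>450)&(Y<-120),n+'brown')
```

```text
70.6167 [ 622.59088609 -283.60334073  376.69709866] [ 0.23488476 -0.04950876 -0.2634296 ] 1.0016711154880482
wristhandle px [314. 236.] 1893 rect [ 615.6 -284.2  101.3   11.9   84.8] z [283. 287. 288.]
wristbrown px [456. 181.] 1536 rect [ 868.  -309.1   74.1  106.4   15.9] z [-115.  -96.  -93.]
wristbrown px [504. 179.] 696 rect [ 940.  -315.9   67.6   82.1   80.8] z [-114.  -95.  -92.]
wristbrown px [485. 182.] 36 rect [ 915.9 -320.1    9.7   12.2    6.4] z [-96. -94. -93.]
scenehandle px [173. 276.] 351 rect [ 616.3 -283.5  101.9   15.8   84.7] z [275. 285. 289.]
```

View pics/scene16.png

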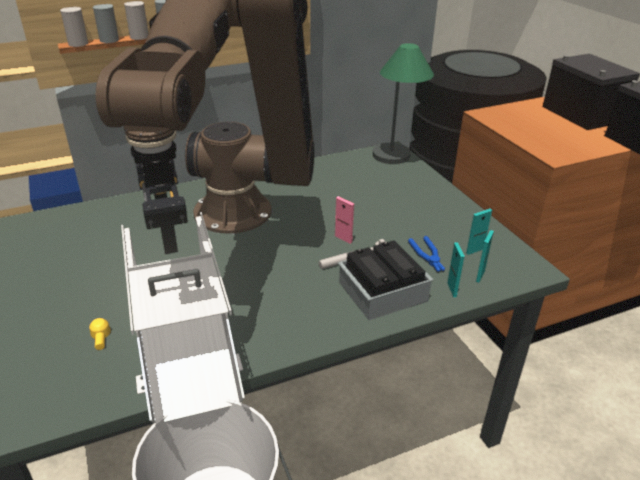

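View pics/wrist16.png

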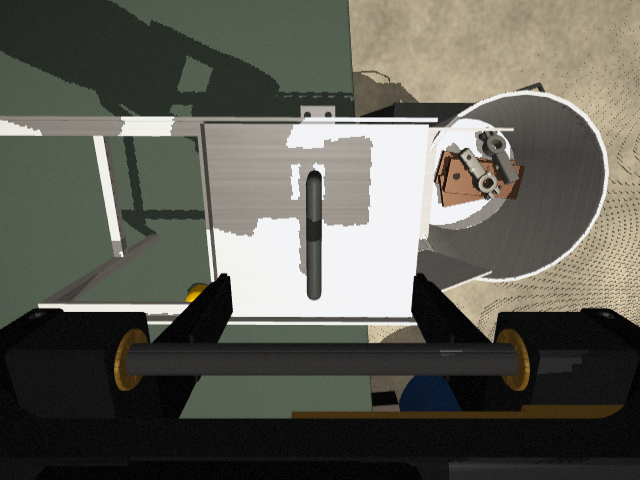

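The final views show the cover shut: the handle at (314,235) is about 167 mm from its open place and was stopped by its end stop. The tray is empty of plates and all the scrap is in the bucket at (480,170). The gripper hangs clear above.

```bash
python3 -c "
from cell import *
print(job_done())"
```

```text
the job is handed in; nothing more can be done
None
```

All three plates present and both terminals are in the scrap bucket, the cover is shut against its end stop, and I handed the job in at about 71 s; the hand-in returned no verdict.

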